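# Reset the guarded range selector of a bench power unit

### The arm

A 6-joint arm with a two-finger parallel gripper is mounted at the origin on the work surface. World frame = base frame: x ahead of the robot, y to its left, z up, the work surface at z = 0. Lengths are in mm, angles in rad, forces in N, time in s.
With the tool pointing down it reaches from about 350 to 875 mm from the base axis. Payload 4.2 kg.
Tool frame: the origin (TCP) lies between the finger pads; the fingertips stand 17 mm ahead of it and the grasp point (between the pads) lies 2 mm behind it (ctrl.finger_overhang is the distance from the TCP to the fingertips, in mm); x points along the fingers, z is the direction in which the jaws open and shut, and the axes are right-handed (so a half turn about x gives the same grasp; the last joint's range is limited). The gripper opens to 87 mm and grips with 3 to 60 N. Pads are 19 mm wide; open, the fingers measure 117 mm over their backs; the gripper's body (75 mm by 190 mm) begins 51 mm behind the grasp point.
Start: joints at [-0.893, 0.385, 0.008, 0, -1.194, -0.259], TCP at [254.178, -570.958, 239.55] pointing down, gripper open.
Joint ranges: [-3.14, 3.14], [-1.21, 2.06], [-1.07, 1.41], [-3.16, 2.05], [-2.99, -0.16], [-3.1, 3.1]. Speed limits (rad/s): [2.79, 2.79, 3.14, 3.14, 3.14, 3.14].

### API

Orientations are given as a rotation vector (axis times angle).
In Python, from cell import ctrl, imaging gives the robot as it stands.
- The arm moves only by the tool carry_out, never from a script. Its arguments are lists of equal length, an entry for each row: "grip": the finger opening in mm, from 0 to 87; "offset": the shift along the tool's x, y, z in mm, a list of three; "roll": the turn about the tool's x in degrees. In form: {"grip": [grip, ...], "offset": [[x, y, z], ...], "roll": [roll, ...]}. A call has exactly 8 rows; each row is the pose to reach, as a shift and turn from the pose commanded when the call began, along the tool's axes at that moment; what a row does not reach only later rows make up. A row lasts 1/12 s, in which the tool goes at most 41.7 mm and 7.16 degrees, less where a joint would pass 70% of its speed; a pose out of reach is approached as far as the arm can. A call with a gripper value outside its range is refused whole. The fingers move at their own pace and stop on an object; "newtons" is the grip in N (left out, the last holds). Time passes only in rows, so rows that repeat a pose let the fingers close, or fill a call up. It gives the time, the measured TCP pose, the force and the opening at its end, in the units of the state.
- ctrl.observe(): the state, without advancing time (a new reading comes with each control period).
- imaging.read_camera(name): name is "scene" or "top" or "wrist"; returns the picture (400x640x3 uint8, red, green, blue); there is no depth.
- imaging.get_calibration(name): a dict with "K" (3x3 intrinsics, pixels), "k1" (the pictures are not rectified: a ray, as slopes to the right and down, at radius r is drawn at 1 + k1 r^2 times it, then the intrinsics apply), "view" (4x4, takes a point from world to camera coordinates); the wrist camera has in their place "T_tool_cam" (4x4, takes a point from camera to tool coordinates, whose origin is the TCP and whose axes are the tool frame's). Camera axes: x right, y down, z forward; pixel columns grow to the right and rows downward; lengths in mm; the calibration is good to about 2 mm. A picture is of the moment at which its call begins: read the wrist's pose just before it. get_calibration takes no time and is no camera call.
- ctrl.hand_in(): hands the job in, once; it reports no verdict.
Trained networks look in the newest picture that a camera, given by its name, has taken for a name from the list of things; names that differ only in an ending like _2 or _b are one class to them, and where a whole thing is asked for, a point or a joint stands for the part that bears it (a point fixed in the world has none). Each returns a list of dicts, best first, with "conf" (0 to 1); they miss things now and then, are a little off and sometimes report something else, mostly with a low value. They report only what shows in the picture. A call takes as long as a camera call. They do not tell look-alikes from the thing itself.
- imaging.search_frame(camera, name): "point" ([x, y, z] in mm, in world coordinates, good to about 4 mm: the middle of the surface that is visible of it).
- imaging.trace(camera, name): "region" (400x640 bool, what is visible of it).
- imaging.tip_of(camera, name): "point" ([x, y, z] in mm, in world coordinates, good to about 4 mm: a listed point, or the origin of a listed thing).
The state is a dict: "clock": time; "joint_positions": joint angles; "joint_velocities": joint speeds; "tau": joint torques, N m; "tool_pos": TCP position; "ee_rot": TCP orientation; "wrist_force": force on the tool from outside, world axes, zero at the start; "torque": the same for the moment, N m; "gripper_width": finger opening in mm.
Only numpy, scipy, OpenCV 4.12 (cv2) and the standard library are available. Lean on these libraries where they do the work, as an engineer would, in place of code of your own. Each camera call takes 0.05 s, during which the arm holds its last target.

### The job

On the low-voltage power unit, slide the small guard shutter open, and with the flat screwdriver from the tool rack turn the slotted range selector under it a quarter turn clockwise, right up to its stop. Then slide the shutter fully closed again and stand the screwdriver back in the rack. Leave the uncovered mode switch, the other tools and everything else on the bench as they are.

Things in the scene. Friction and masses are not known exactly. Their poses are not given: they have to be found in the camera images.
- unit: Fixed grey power unit, a flat case 200 (x) x 250 (y) x 100 mm high; origin at the centre of its underside on the bench, z up, x from the side nearest the robot to the terminal side. Left or right of the bench's middle, yaw up to 0.35. On its top: guard frame; a round knob 22 mm high at (42, 0) mm; four terminal posts 23 mm high at x = 82, y within +-48; a rocker switch 9 mm high at (-30, -98).
- shutter_ridge (a point): Grip ridge in the middle of the aluminium guard shutter (plate 60 x 52 mm, its top face 116 mm above the bench), running between guard rails 118 mm high. Ridge: 36 mm long (along the unit's x), 10 mm thick (unit's y), 14 mm high. Point: half-way up the ridge, 123 mm above the bench; at (-30, -30) mm in the unit's frame when closed, right above the range selector. Push it, or pinch it from above.
- shutter (a joint): Travel of the shutter in m: 0 closed (over the range selector), growing towards the unit's +y, 0.062 at the open end stop. About 1.2 N of friction; it stays where it is left. Starts closed or up to 10 mm ajar. The selector is clear from 0.048 on.
- selector_slot (a point): Range selector, a steel disc 30 mm across turning on a vertical axis, at (-30, -30) mm in the unit's frame, under the closed shutter. Point: centre of its flat top, 109 mm above the bench; x axis along the slot, turning with the disc. Slot: a closed pocket 16 mm long, 4 mm wide, 7 mm deep (floor 102 mm above the bench), mouth chamfered by 1.5 mm all round (19 x 7 mm at the top).
- selector (a joint): Angle of the range selector in rad, growing clockwise seen from above: 0 at one stop (slot along the unit's x axis), 1.571 at the other (slot along the unit's y axis). Starts at 0 to 0.15. About 0.07 N m of friction, no spring. The blade has about 0.17 rad of play either way in the slot, so it must turn that much further than the disc.
- mode_slot (a point): Mode switch, to be left alone: a second slotted disc of the same size, uncovered, at (42, -78) mm in the unit's frame. Point at the centre of its top, x along its slot.
- mode_switch (a joint): Angle of the mode switch in rad, like the range selector's; it must not be turned.
- rack: Fixed plywood tool rack, base 90 (x) x 190 (y) x 12 mm; origin at the centre of its underside on the bench. On the other side of the bench's middle from the unit, yaw up to 0.4. Its shelf (56 x 184 mm, upper face 100 mm above the bench) has three through holes, 18 mm wide with 2 mm chamfers, at x = 0, y = -60, 0, 60 mm. A tool hangs in each, resting on its flange; which in which varies.
- driver_handle (a point): Flat screwdriver, 165 mm long, about 140 g, blade down in the rack: the thick one with a black hexagonal handle, 30 mm across flats, a pair of them parallel to the blade's width. Point: middle of the handle on its axis, 124 mm above the blade's end, 142 mm above the bench in the rack; z up the tool, x along the blade. Flats reach 36 mm up and down from here, the domed end 41 mm up. Any yaw.
- crosshead_handle (a point): Cross-head screwdriver in the rack: slim round black handle 23 mm across, its top 170 mm above the bench. Point: middle of the handle, 137 mm above the bench. To be left alone.
- nutdriver_handle (a point): Nut driver in the rack: slim round black handle 23 mm across, shorter, its top 162 mm above the bench. Point: middle of the handle, 133 mm above the bench. To be left alone.
- cylinder_mid (a point): Glass measuring cylinder, 238 mm high, tube 29 mm and foot 66 mm in diameter, standing between the rack and the unit. Point on its axis, 120 mm above the bench.
- reagent: White plastic bottle, 68 mm across, 155 mm high, behind the rack. Origin at the centre of its foot.
- beaker: Small glass cup 60 mm across, 70 mm high, in front of the rack. Origin at the centre of its foot.
- brassmass: Brass mass 28 mm across, 34 mm high, standing on the power unit's panel at about (-30, 98) mm in the unit's frame. Origin at the centre of its foot.
- driver_tip (a point): Middle of the screwdriver blade's end, 18 mm above the bench in the rack; axes as for the handle. Blade 12 mm wide (x) and 2 mm thick over its last 14 mm; then a shank 8 mm in diameter up to a round flange 34 mm across, 6 mm thick, its underside 82 mm above this point, which rests on the rack's shelf.
There are look-alikes about, which are no part of the job. What is shaped like the part that bears driver_handle but green is not meant.

How it is judged:
By the outcome, as a careful person would: the job done as asked, in the order asked, and still so for the second after the job is handed in, with the robot touching nothing.
It also fails if it takes over 72 s, if anything falls off the work surface, if the arm or the gripper's body presses on something with over 40 N, if the wrist force passes 120 N, or if a joint passes its speed limit or range.

## Working session

There is one attempt and no reset: what is moved stays moved. The work goes in short steps, Python scripts to look and compute and a tool call to move; the robot and the scene stay as the last step left them, time stands still between calls to the robot, and variables do not carry over. Pictures are saved under pics/ and viewed, and the job is handed in when it is done.

Besides the shell and the picture viewer there is one more tool, called after ">>>" as name(argument=value, ...), one argument or row to a line, values as JSON. carry_out: Moves the arm, as the interface text tells. Its arguments: {"type":"object","properties":{"grip":{"type":"array","items":{"type":"number"}},"offset":{"type":"array","items":{"type":"array","items":{"type":"number"}}},"roll":{"type":"array","items":{"type":"number"}},"newtons":{"type":"number"}},"required":["grip","offset","roll"]}

```bash
ls; mkdir -p pics; python3 - <<'E'
from cell import ctrl, imaging
import cv2,numpy as np
s=ctrl.observe(); print(s)
for n in ["scene","top","wrist"]:
    im=imaging.read_camera(n); cv2.imwrite(f"pics/{n}0.png",im[:,:,::-1])
    c=imaging.get_calibration(n); print(n,{k:np.round(v,3).tolist() for k,v in c.items()})
print(ctrl.finger_overhang)
E
```

```text
pics
{'clock': 0.0, 'joint_positions': array([-8.93413888e-01,  3.85562656e-01,  6.61452216e-03, -5.12235301e-04,
       -1.19399158e+00, -2.58602741e-01]), 'joint_velocities': array([ 1.42061154e-04,  8.09004096e-04, -4.93155495e-05, -4.03037634e-05,
        2.37641807e-05, -3.04386081e-04]), 'tau': array([-1.45900885e-04, -3.90665853e+01,  1.87400222e+01,  4.21991989e+00,
        1.09939880e-02, -2.11515076e-04]), 'tool_pos': array([ 253.94368724, -570.46019649,  238.449492  ]), 'ee_rot': array([-1.50850579,  0.98003888,  1.51190537]), 'wrist_force': array([ 1.2684    ,  0.40900646, -0.33129391]), 'torque': array([-0.0091615 ,  0.01628992, -0.01233784]), 'gripper_width': 86.95006201405162}
scene {'K': [[496.016, 0.0, 328.371], [0.0, 496.016, 199.37], [0.0, 0.0, 1.0]], 'k1': -0.024, 'view': [[-0.389, 0.921, -0.01, 193.51], [0.527, 0.214, -0.823, -207.582], [-0.755, -0.326, -0.569, 1577.477], [0.0, 0.0, 0.0, 1.0]]}
top {'K': [[457.198, 0.0, 319.332], [0.0, 457.198, 197.383], [0.0, 0.0, 1.0]], 'k1': 0.035, 'view': [[-0.011, -1.0, 0.0, 29.902], [-0.985, 0.011, -0.172, 579.383], [0.172, -0.002, -0.985, 1210.086], [0.0, 0.0, 0.0, 1.0]]}
wrist {'K': [[277.164, 0.0, 316.911], [0.0, 277.164, 195.973], [0.0, 0.0, 1.0]], 'k1': 0.008, 'T_tool_cam': [[-0.0, -0.258, 0.966, -145.103], [-0.001, -0.966, -0.258, 70.035], [1.0, -0.001, 0.0, -0.217], [0.0, 0.0, 0.0, 1.0]]}
17.0
```

View pics/scene0.png

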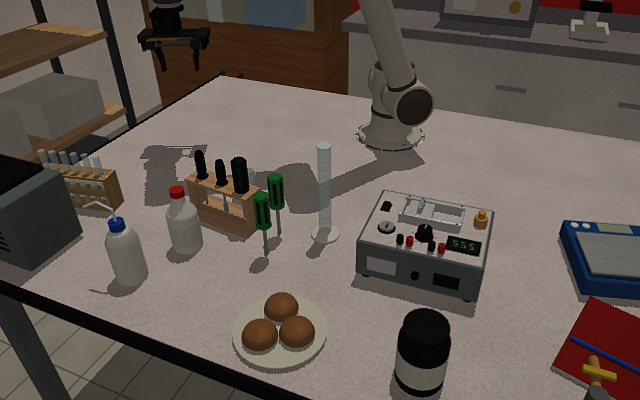

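View pics/top0.png

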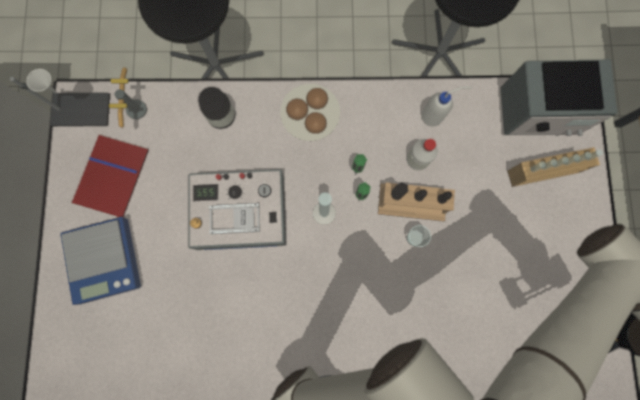

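View pics/wrist0.png

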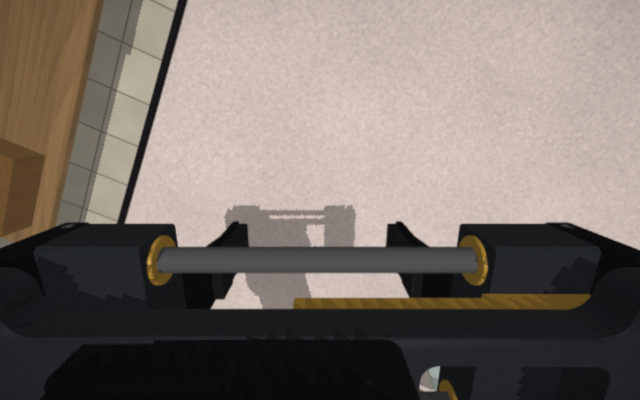

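The scene view shows the rack tools at about (200,165), (221,172) and (240,175), with the green look-alikes at (262,210) and (276,190). The unit is at (425,240). The top view shows the tool handles at (400,190), (422,195) and (445,198).

```bash
python3 - <<'E'
from cell import ctrl, imaging
import numpy as np, cv2
for cam in ["top","scene"]:
    imaging.read_camera(cam)
    for n in ["unit","rack","driver_handle","crosshead_handle","nutdriver_handle","shutter_ridge","selector_slot","mode_slot","cylinder_mid","brassmass","driver_tip","beaker","reagent"]:
        r=imaging.tip_of(cam,n)
        print(cam,n,[(np.round(d["point"]).tolist(),round(float(d["conf"]),2)) for d in r[:4]])
im=imaging.read_camera("scene")
a=cv2.resize(im[140:280,170:350],None,fx=4,fy=4,interpolation=cv2.INTER_CUBIC); cv2.imwrite("pics/a.png",a[:,:,::-1])
b=cv2.resize(im[180:310,345:505],None,fx=4.5,fy=4.5,interpolation=cv2.INTER_CUBIC); cv2.imwrite("pics/b.png",b[:,:,::-1])
print(ctrl.observe()["clock"])
E
```

```text
top unit [([573.0, -236.0, 130.0], 0.68), ([553.0, 249.0, -0.0], 0.64)]
top rack [([574.0, -244.0, 0.0], 0.65)]
top driver_handle [([659.0, -80.0, 125.0], 0.63), ([582.0, -87.0, 120.0], 0.62), ([580.0, -179.0, 142.0], 0.52)]
top crosshead_handle [([567.0, -301.0, 138.0], 0.6)]
top nutdriver_handle [([573.0, -237.0, 133.0], 0.58)]
top shutter_ridge [([702.0, -264.0, -3.0], 0.61)]
top selector_slot []
top mode_slot [([596.0, 169.0, 111.0], 0.45)]
top cylinder_mid [([544.0, 15.0, 124.0], 0.97)]
top brassmass [([507.0, 345.0, 103.0], 0.52)]
top driver_tip [([582.0, -89.0, -1.0], 0.77), ([666.0, -80.0, -2.0], 0.49)]
top beaker [([467.0, -246.0, 4.0], 0.75)]
top reagent [([702.0, -259.0, -2.0], 0.63)]
scene unit [([544.0, 243.0, 1.0], 0.89)]
scene rack [([575.0, -239.0, 6.0], 0.97)]
scene driver_handle [([661.0, -82.0, 126.0], 0.87), ([586.0, -77.0, 125.0], 0.84), ([582.0, -184.0, 142.0], 0.58)]
scene crosshead_handle [([568.0, -301.0, 139.0], 0.62)]
scene nutdriver_handle [([572.0, -241.0, 136.0], 0.63)]
scene shutter_ridge [([516.0, 220.0, 126.0], 0.71)]
scene selector_slot []
scene mode_slot [([593.0, 171.0, 114.0], 0.54)]
scene cylinder_mid [([545.0, 10.0, 122.0], 0.86)]
scene brassmass [([509.0, 346.0, 96.0], 0.48)]
scene driver_tip [([660.0, -82.0, -2.0], 0.97), ([579.0, -184.0, 19.0], 0.75), ([588.0, -90.0, 0.0], 0.69)]
scene beaker [([472.0, -242.0, -3.0], 0.58)]
scene reagent [([702.0, -264.0, 0.0], 0.55), ([573.0, -238.0, 3.0], 0.19)]
1.6
```

View pics/a.png

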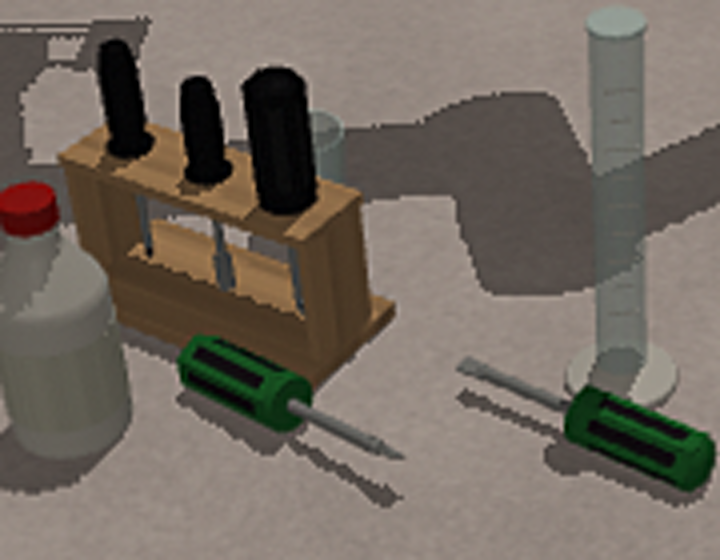

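View pics/b.png

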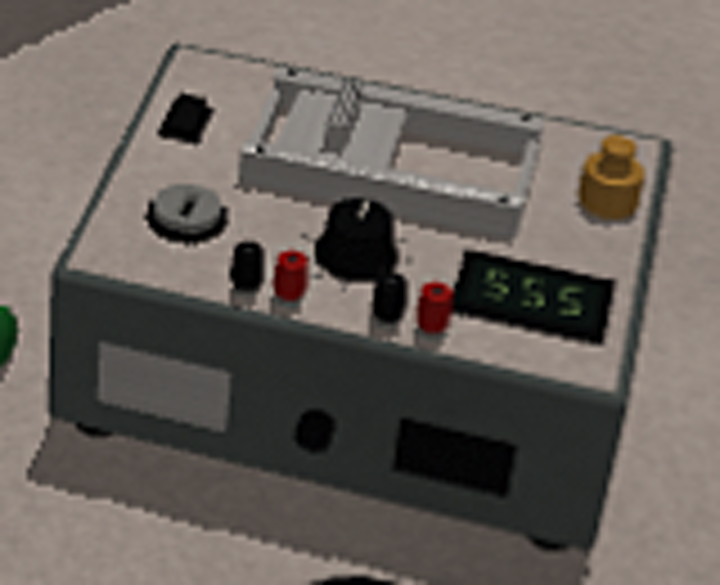

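```bash
cat > h.py <<'E'
from cell import ctrl, imaging
import numpy as np, cv2
from scipy.spatial.transform import Rotation as R
def state():
    s=ctrl.observe(); return s,np.array(s["tool_pos"]),R.from_rotvec(s["ee_rot"]).as_matrix()
def yaw(M): return np.degrees(np.arctan2(M[1,2],M[0,2]))   # heading of tool z (jaw axis) in world
def off(target,M=None,p=None):
    s,p0,M0=state()
    if M is None: M=M0
    if p is None: p=p0
    return M.T@(np.array(target)-p)
def proj(cam,P,pose=None):
    c=imaging.get_calibration(cam); P=np.atleast_2d(P).astype(float)
    if cam=="wrist":
        s,p,M=state() if pose is None else pose
        T=np.array(c["T_tool_cam"]); t=(P-p)@M; q=(t-T[:3,3])@T[:3,:3]
    else:
        V=np.array(c["view"]); q=P@V[:3,:3].T+V[:3,3]
    x=q[:,:2]/q[:,2:]; r2=(x**2).sum(1,keepdims=True); x=x*(1+c["k1"]*r2)
    return x*np.array([c["K"][0][0],c["K"][1][1]])+np.array([c["K"][0][2],c["K"][1][2]])
def ray(cam,uv,pose=None):
    c=imaging.get_calibration(cam); K=np.array(c["K"]); uv=np.atleast_2d(uv).astype(float)
    d=(uv-K[:2,2])/np.array([K[0,0],K[1,1]]); x=d.copy()
    for _ in range(10): x=d/(1+c["k1"]*(x**2).sum(1,keepdims=True))
    q=np.c_[x,np.ones(len(x))]
    if cam=="wrist":
        s,p,M=state() if pose is None else pose
        T=np.array(c["T_tool_cam"]); return M@T[:3,3]+p, q@T[:3,:3].T@M.T
    V=np.array(c["view"]); return -V[:3,:3].T@V[:3,3], q@V[:3,:3]
def onz(cam,uv,z,pose=None):
    o,d=ray(cam,uv,pose); z=np.asarray(z); return o+d*((z-o[2])/d[:,2])[:,None]
def shot(cam,name,box=None,f=1,marks=None):
    pose=state(); im=imaging.read_camera(cam)
    o=im[:,:,::-1].copy()
    if box: x0,y0,x1,y1=box
    else: x0,y0,x1,y1=0,0,640,400
    o=cv2.resize(o[y0:y1,x0:x1],None,fx=f,fy=f,interpolation=cv2.INTER_CUBIC)
    for m in ([] if marks is None else marks):
        u=proj(cam,m,pose)[0]; cv2.drawMarker(o,(int((u[0]-x0)*f),int((u[1]-y0)*f)),(255,0,255),cv2.MARKER_CROSS,9,1)
    cv2.imwrite(f"pics/{name}.png",o); return im,pose
def rep():
    s,p,M=state(); print("t",round(s["clock"],2),"p",p.round(1),"yaw",yaw(M).round(2),"xaxis",M[:,0].round(3),"q",np.round(s["joint_positions"],2),"F",np.round(s["wrist_force"],1),"g",round(s["gripper_width"],1))
E
python3 - <<'E'
from h import *
rep(); s,p,M=state(); print(M.round(3))
shot("scene","s1",(170,120,510,310),2.3)
# unit pose from trace points: top corners fits
E
```

```text
t 1.6 p [ 254.2 -570.9  239.5] yaw 113.99 xaxis [-0.  0. -1.] q [-0.89  0.38  0.01 -0.   -1.19 -0.26] F [-0.4 -0.   0.9] g 87.2
[[-0.    -0.914 -0.407]
 [ 0.    -0.407  0.914]
 [-1.    -0.     0.   ]]
```

View pics/s1.png

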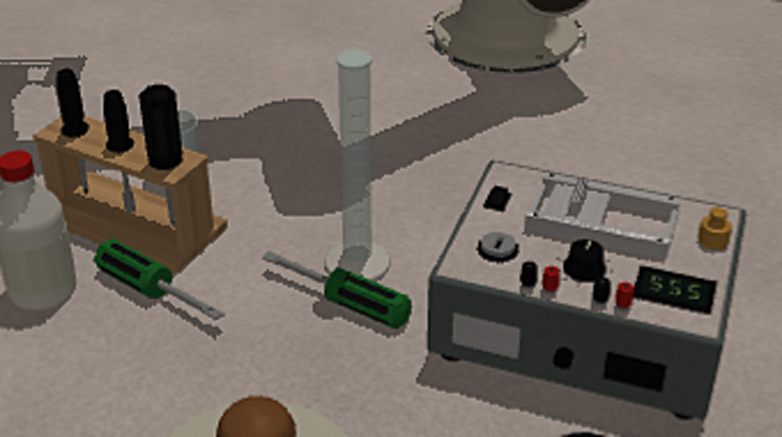

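The black thick handle at scene (240,175) is the screwdriver. The other candidates are the slim cross-head at (200,165), the nut driver at (221,172), and two green look-alikes that fell over on their own and now lie at about (228,237) and (330,248). Next I'll fit the unit and rack poses.

```bash
python3 - <<'E'
from h import *
px=np.array([[175,45],[667,140],[620,395],[62,268]])/4.5+[345,180]
w=onz("scene",px,100.); print(w.round(1), w.mean(0).round(1))
def fit(mod,w):
    mod=np.array(mod,float); a=mod-mod.mean(0); b=w-w.mean(0)
    th=np.arctan2((a[:,0]*b[:,1]-a[:,1]*b[:,0]).sum(),(a*b).sum()); c,s=np.cos(th),np.sin(th); Rm=np.array([[c,-s],[s,c]])
    t=w.mean(0)-Rm@mod.mean(0); print("yaw",th,"t",t.round(1),"res",(w-mod@Rm.T-t).round(1).tolist()); return Rm,t
fit([[-100,-125],[-100,125],[100,125],[100,-125]],w[:,:2])
# features via networks averaged
fit([[42,-78],[-30,98]],np.array([[594.5,170],[508,345.5]]))
# rack handles
H=np.array([[568,-301],[572.5,-239],[581,-181.5]]); fit([[0,-60],[0,0],[0,60]],H)
# top img corners of unit (approx) 
E
```

```text
[[459.5 123.1 100. ]
 [449.7 365.4 100. ]
 [639.6 372.  100. ]
 [648.8 131.1 100. ]] [549.4 247.9 100. ]
yaw 0.03889603380268047 t [549.4 247.9] res [[5.1, 4.0], [5.1, -3.5], [-4.8, -4.7], [-5.4, 4.2]]
yaw 0.06961466730914298 t [546.  247.4] res [[1.2, -2.5], [-1.2, 2.5]]
yaw -0.10836048658117757 t [ 573.8 -240.5] res [[0.7, -0.9], [-1.3, 1.5], [0.7, -0.6]]
```

>>> carry_out(
  grip=[60,60,60,60,60,60,60,60],
  offset=[
    [-10,-24,26],
    [-20,-48,51],
    [-30,-72,77],
    [-40,-96,102],
    [-50,-120,128],
    [-60,-144,153],
    [-70,-168,178],
    [-80,-192,204],
  ],
  roll=[0,0,0,0,0,0,0,0],
)

```text
clock: 2.32
tool_pos: [346.8, -305.0, 320.3]
ee_rot: [-1.511, 0.981, 1.51]
wrist_force: [0.3, 0.0, 0.7]
gripper_width: 60.4
```

>>> carry_out(
  grip=[40,40,40,40,40,40,40,40],
  offset=[
    [0,-25,27],
    [0,-49,53],
    [0,-73,79],
    [0,-97,105],
    [0,-121,131],
    [0,-145,157],
    [0,-169,183],
    [0,-193,209],
  ],
  roll=[0,0,0,0,0,0,0,0],
)

```text
clock: 2.98
tool_pos: [438.0, -35.3, 320.0]
ee_rot: [-1.511, 0.98, 1.51]
wrist_force: [0.4, -0.4, 0.5]
gripper_width: 40.2
```

>>> carry_out(
  grip=[40,40,40,40,40,40,40,40],
  offset=[
    [0,-22,24],
    [0,-44,49],
    [0,-66,73],
    [0,-88,98],
    [5,-110,122],
    [15,-132,147],
    [25,-154,171],
    [30,-178,197],
  ],
  roll=[3,6,9,12,15,18,20,21.8],
)

```text
clock: 3.65
tool_pos: [520.0, 216.5, 288.5]
ee_rot: [-1.236, 1.193, 1.237]
wrist_force: [0.9, -0.5, -0.3]
gripper_width: 39.7
```

```bash
python3 - <<'E'
from h import *
rep(); shot("wrist","w1"); rep()
for n in ["shutter_ridge","mode_slot","brassmass","selector_slot"]:
    print(n,[(np.round(d["point"],1).tolist(),round(float(d["conf"]),2)) for d in imaging.tip_of("wrist",n)[:3]])
E
```

```text
t 3.65 p [520.  216.5 288.5] yaw 92.1 xaxis [-0.001 -0.001 -1.   ] q [ 0.68  0.25 -0.06 -0.   -1.26 -2.22] F [ 0.9 -0.5 -0.3] g 39.7
t 3.7 p [522.3 221.5 286.7] yaw 92.21 xaxis [-0.001  0.    -1.   ] q [ 0.69  0.26 -0.06 -0.   -1.26 -2.22] F [3.4 3.9 0.5] g 40.5
shutter_ridge [([518.7, 219.6, 121.9], 0.85)]
mode_slot []
brassmass [([508.9, 346.3, 101.3], 0.96)]
selector_slot []
```

View pics/w1.png

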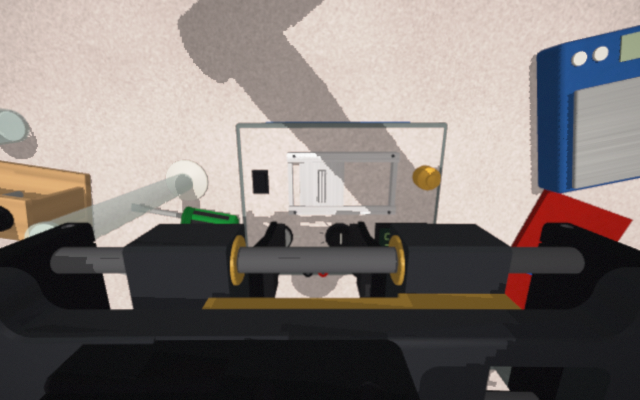

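```bash
python3 - <<'E'
from h import *
rep(); im,pose=shot("wrist","w2",(230,110,460,230),3.4); rep()
for n in ["shutter_ridge"]:
    print(n,[(np.round(d["point"],1).tolist(),round(float(d["conf"]),2)) for d in imaging.tip_of("wrist",n)[:3]])
import pickle; pickle.dump(pose[1:],open("pose_w2.pkl","wb"))
E
```

```text
t 3.9 p [520.3 215.1 289.5] yaw 92.23 xaxis [-0. -0. -1.] q [ 0.68  0.25 -0.06  0.   -1.26 -2.21] F [-0.4  0.1  0.3] g 39.6
t 3.95 p [520.3 214.6 289.9] yaw 92.19 xaxis [ 0.  0. -1.] q [ 0.68  0.25 -0.06  0.   -1.26 -2.21] F [-0.5 -0.4  0.1] g 40.2
shutter_ridge [([516.6, 221.6, 121.3], 0.94)]
```

View pics/w2.png

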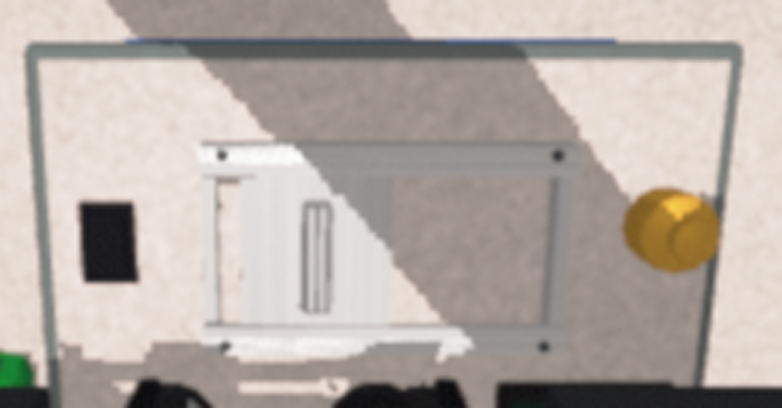

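```bash
python3 - <<'E'
from h import *
import pickle; p,M=pickle.load(open("pose_w2.pkl","rb")); pose=(None,p,M)
g=lambda u,v:[u/3.4+230,v/3.4+110]
px=[g(316,203),g(316,312)]; w=onz("wrist",px,130.); print("ridge",w.round(1),w.mean(0))
w=onz("wrist",[g(222,155),g(558,155),g(544,347),g(225,347)],118.); print("frame",w.round(1),w.mean(0))
w=onz("wrist",[g(32,48),g(738,48)],100.); print("case",w.round(1),w.mean(0), np.arctan2(-(w[1]-w[0])[0],(w[1]-w[0])[1]))
w=onz("wrist",[g(80,203),g(132,203),g(137,282),g(83,282)],109.); print("rocker",w.mean(0))
th=.039;c,s=np.cos(th),np.sin(th);t=w.mean(0)[:2]-np.array([[c,-s],[s,c]])@[-30,-98]; print("unit from rocker",t)
E
```

```text
ridge [[501.5 220.4 130. ]
 [538.5 222.  130. ]] [520.00404626 221.18105445 130.        ]
frame [[488.4 188.5 118. ]
 [484.3 301.1 118. ]
 [551.9 303.5 118. ]
 [556.1 190.7 118. ]] [520.17922696 245.98404084 118.        ]
case [[456.3 121.4 100. ]
 [447.5 363.9 100. ]] [451.92442057 242.63739722 100.        ] 0.03628667412535322
rocker [521.91723766 148.17278708 109.        ]
unit from rocker [548.07339435 247.26797096]
```

>>> carry_out(
  grip=[28,28,28,28,28,28,28,28],
  offset=[
    [20,0,6.5],
    [50,0,6.5],
    [85,0,6.5],
    [115,0,6.5],
    [135,0,6.5],
    [145,0,6.5],
    [152,0,6.5],
    [152,0,6.5],
  ],
  roll=[0,0,0,0,0,0,0,0],
)

```text
clock: 4.67
tool_pos: [520.2, 221.1, 137.3]
ee_rot: [-1.237, 1.192, 1.237]
wrist_force: [-0.2, -1.0, -0.2]
gripper_width: 27.9
```

```bash
python3 - <<'E'
from h import *
rep(); shot("scene","s2",(370,150,530,290),4.5); rep()
E
```

```text
t 4.67 p [520.2 221.1 137.3] yaw 92.15 xaxis [-0. -0. -1.] q [ 0.69  0.38 -0.28  0.   -0.91 -2.22] F [-0.2 -1.  -0.2] g 27.9
t 4.72 p [520.8 221.6 138.4] yaw 92.18 xaxis [ 0.001  0.001 -1.   ] q [ 0.69  0.38 -0.28  0.   -0.91 -2.22] F [0.2 0.4 0.5] g 27.9
```

View pics/s2.png

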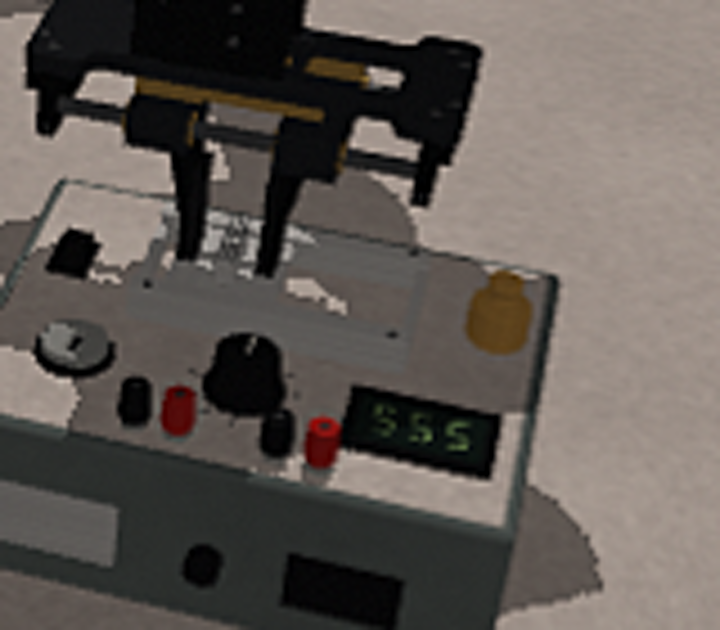

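>>> carry_out(
  grip=[5,5,5,5,5,5,5,5],
  offset=[
    [0,0,0],
    [0,0,0],
    [0,0,0],
    [0,0,7],
    [0,0,16],
    [0,0,26],
    [0,0,36],
    [0,0,46],
  ],
  roll=[0,0,0,0,0,0,0,0],
  newtons=12,
)

```text
clock: 5.38
tool_pos: [518.6, 269.2, 138.5]
ee_rot: [-1.238, 1.19, 1.237]
wrist_force: [-0.8, -1.2, 6.0]
gripper_width: 9.4
```

>>> carry_out(
  grip=[5,5,5,5,5,24,24,24],
  offset=[
    [0,0,5],
    [0,0,9],
    [0,0,11],
    [0,0,12],
    [0,0,12],
    [0,0,11],
    [0,0,11],
    [-40,0,11],
  ],
  roll=[0,0,0,0,0,0,0,0],
)

```text
clock: 6.05
tool_pos: [513.8, 277.1, 169.6]
ee_rot: [-1.236, 1.208, 1.243]
wrist_force: [-0.8, 0.5, -1.0]
gripper_width: 20.9
```

>>> carry_out(
  grip=[40,40,40,40,40,50,50,50],
  offset=[
    [-35,0,-15],
    [-70,0,-40],
    [-95,0,-52],
    [-95,0,-52],
    [-95,0,-52],
    [-95,0,-52],
    [-95,0,-52],
    [-95,0,-52],
  ],
  roll=[0,0,0,0,0,0,0,0],
)

```text
clock: 6.72
tool_pos: [519.5, 227.3, 270.9]
ee_rot: [-1.238, 1.193, 1.239]
wrist_force: [0.6, -0.2, -0.1]
gripper_width: 48.5
```

```bash
python3 - <<'E'
from h import *
rep(); im,pose=shot("wrist","w3",(230,110,460,230),3.4); rep()
for n in ["shutter_ridge","selector_slot"]:
    print(n,[(np.round(d["point"],1).tolist(),round(float(d["conf"]),2)) for d in imaging.tip_of("wrist",n)[:3]])
import pickle; pickle.dump(pose[1:],open("pose_w3.pkl","wb"))
E
```

```text
t 6.72 p [519.5 227.3 270.9] yaw 92.24 xaxis [-0.002 -0.002 -1.   ] q [ 0.7   0.27 -0.08 -0.   -1.22 -2.23] F [ 0.6 -0.2 -0.1] g 48.5
t 6.77 p [519.6 227.2 271. ] yaw 92.24 xaxis [-0.002 -0.002 -1.   ] q [ 0.7   0.27 -0.08 -0.   -1.22 -2.23] F [-0.5 -0.7 -0.6] g 48.9
shutter_ridge [([519.5, 277.4, 124.3], 0.97)]
selector_slot [([522.8, 215.0, 110.8], 0.79)]
```

View pics/w3.png

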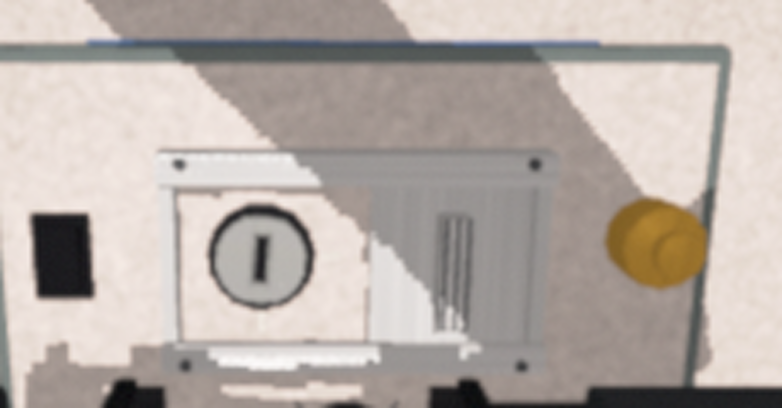

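```bash
python3 - <<'E'
from h import *
import pickle; p,M=pickle.load(open("pose_w3.pkl","rb")); pose=(None,p,M)
im=cv2.imread("pics/w3.png"); c=cv2.resize(im[190:320,190:330],None,fx=5,fy=5,interpolation=cv2.INTER_CUBIC); cv2.imwrite("pics/w3c.png",c)
g=lambda u,v:[u/3.4+230,v/3.4+110]
print("disc",onz("wrist",[g(261,256)],109.).round(1))
w=onz("wrist",[g(262,236),g(259,282)],109.); d=w[1]-w[0]; print("slot",w.round(1),w.mean(0).round(1),np.degrees(np.arctan2(d[1],d[0])))
w=onz("wrist",[g(179,164),g(535,164),g(521,366),g(185,366)],118.); print("frame",w.round(1),w.mean(0).round(1))
w=onz("wrist",[g(457,215),g(453,330)],130.); print("ridge",w.round(1),w.mean(0).round(1))
E
```

```text
disc [[519.5 215.3 109. ]]
slot [[512.7 215.4 109. ]
 [528.5 214.9 109. ]] [520.6 215.2 109. ] -2.012822489345961
frame [[488.7 188.8 118. ]
 [484.4 301.3 118. ]
 [551.9 303.6 118. ]
 [556.2 191.2 118. ]] [520.3 246.2 118. ]
ridge [[499.6 275.9 130. ]
 [536.6 277.6 130. ]] [518.1 276.8 130. ]
```

View pics/w3c.png

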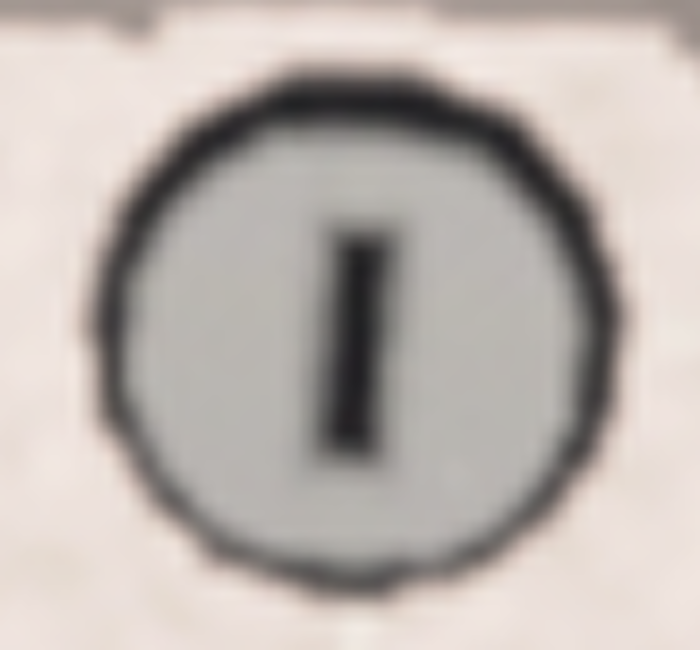

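>>> carry_out(
  grip=[50,50,50,50,50,50,50,50],
  offset=[
    [-12,0,-8],
    [-24,-2,-20],
    [-36,-4,-40],
    [-48,-6,-60],
    [-55,-8,-80],
    [-55,-10,-100],
    [-55,-13,-116],
    [-55,-15,-130],
  ],
  roll=[-7,-14,-21,-28,-35,-42,-49,-56],
)

```text
clock: 7.53
tool_pos: [540.1, 96.5, 327.4]
ee_rot: [-1.911, 0.539, 1.911]
wrist_force: [0.1, 0.5, 0.5]
gripper_width: 49.9
```

>>> carry_out(
  grip=[50,50,50,50,50,50,50,50],
  offset=[
    [0,13,-11],
    [0,27,-23],
    [0,41,-34],
    [0,54,-45],
    [0,68,-57],
    [0,82,-68],
    [0,95,-79],
    [0,108,-91],
  ],
  roll=[-7,-14,-21,-28,-35,-42,-49,-56],
)

```text
clock: 8.2
tool_pos: [560.4, -43.0, 327.2]
ee_rot: [1.984, 0.432, -1.985]
wrist_force: [0.8, 0.5, 0.1]
gripper_width: 49.7
```

>>> carry_out(
  grip=[50,50,50,50,50,50,50,50],
  offset=[
    [0,20,5],
    [0,40,11],
    [0,60,16],
    [5,80,22],
    [10,100,27],
    [18,117,32],
    [24,130,36],
    [26,135,38],
  ],
  roll=[-7,-14,-21,-28,-35,-42,-49,-56],
)

```text
clock: 8.87
tool_pos: [580.8, -182.5, 299.5]
ee_rot: [1.33, 1.128, -1.333]
wrist_force: [0.5, 0.3, 0.3]
gripper_width: 50.0
```

```bash
python3 - <<'E'
from h import *
rep(); imaging.read_camera("scene"); imaging.read_camera("scene"); im,pose=shot("wrist","w4"); rep()
for n in ["driver_handle","crosshead_handle","nutdriver_handle","rack"]:
    print(n,[(np.round(d["point"],1).tolist(),round(float(d["conf"]),2)) for d in imaging.tip_of("wrist",n)[:3]])
import pickle; pickle.dump(pose[1:],open("pose_w4.pkl","wb"))
E
```

```text
t 8.87 p [ 580.8 -182.5  299.5] yaw -99.56 xaxis [-0.003  0.    -1.   ] q [-0.04  0.32  0.07 -0.   -1.32  1.44] F [0.5 0.3 0.3] g 50.0
t 9.02 p [ 581.  -181.3  300.8] yaw -100.02 xaxis [-0.001  0.    -1.   ] q [-0.04  0.32  0.07 -0.   -1.32  1.43] F [0.3 0.7 0.8] g 49.9
driver_handle [([582.3, -178.7, 142.6], 0.8), ([606.6, 52.0, 13.9], 0.67), ([568.3, -295.8, 139.5], 0.67)]
crosshead_handle [([566.5, -297.0, 139.5], 0.88)]
nutdriver_handle [([577.5, -240.8, 140.6], 0.69)]
rack [([575.2, -237.1, 6.4], 0.82), ([579.7, -179.3, 144.0], 0.49)]
```

View pics/w4.png

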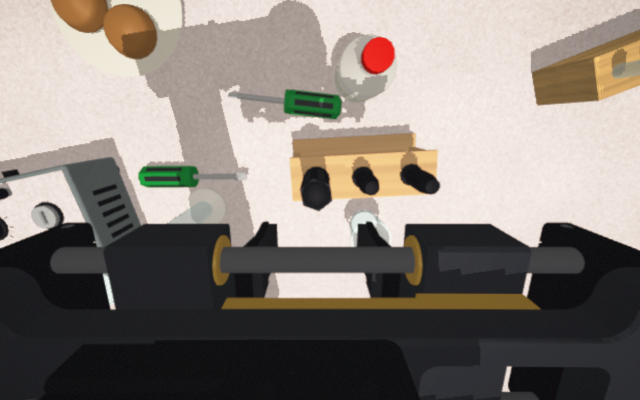

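```bash
python3 - <<'E'
from h import *
im=imaging.read_camera("wrist")
c=im[150:225,280:450,::-1].astype(float); c=255*(np.clip(c/255,0,1)**0.5)
c=cv2.resize(c.astype(np.uint8),None,fx=4.7,fy=4.7,interpolation=cv2.INTER_CUBIC); cv2.imwrite("pics/w4c.png",c)
sub=im[185:212,298:335].max(2); print(sub.min(), sub.max())
d=im[160:212,298:335,::-1].astype(float); d=np.clip(d*6,0,255).astype(np.uint8)
cv2.imwrite("pics/w4d.png",cv2.resize(d,None,fx=12,fy=12,interpolation=cv2.INTER_CUBIC)[:600])
print(proj("wrist",[[582,-180,183],[582,-180,178],[582,-180,106]]).round(1))
E
```

```text
25 246
[[316.5 195.5]
 [316.5 194.3]
 [316.6 179.8]]
```

View pics/w4c.png

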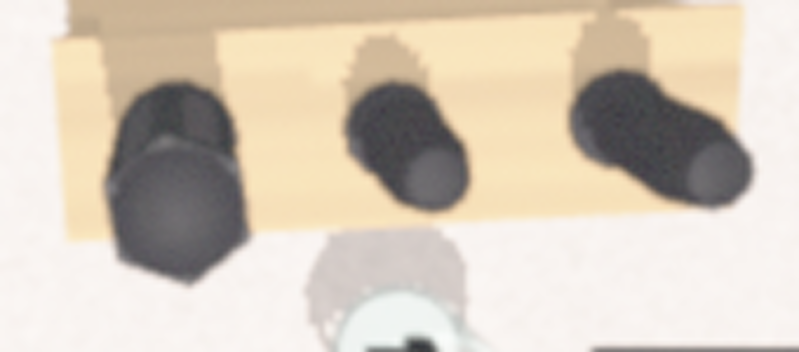

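View pics/w4d.png

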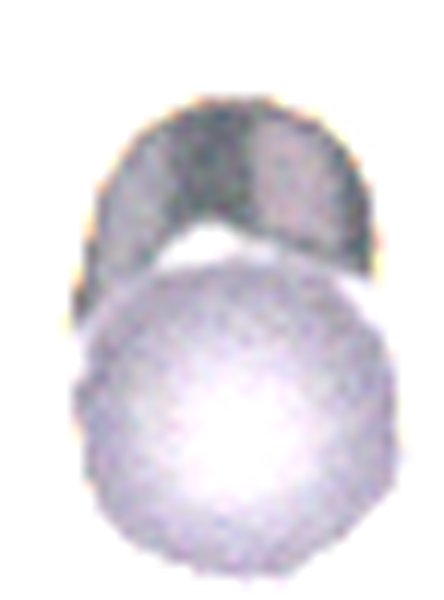

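```bash
python3 - <<'E'
from h import *
import pickle; p,M=pickle.load(open("pose_w4.pkl","rb")); rep()
pose=state()
v=np.array([[188,283],[249,237],[238,165],[170,138],[108,185],[120,262]])/4.7+[280,150]
w=onz("wrist",v,178.,pose)[:,:2]; c=w.mean(0); d=w-c
print(w.round(1),c.round(1),np.linalg.norm(d,axis=1).round(1)); a=np.degrees(np.arctan2(d[:,1],d[:,0])); print(a, a%60)
# rack shelf corners z=100 
s=np.array([[52,37],[743,5],[740,212],[68,240]])/4.7+[280,150]
w=onz("wrist",s,100.,pose); print(w.round(1),w.mean(0).round(1)); e=w[1]-w[0]; e2=w[2]-w[3];print(np.degrees(np.arctan2(e[1],e[0])),np.degrees(np.arctan2(e2[1],e2[0])))
E
```

```text
t 9.27 p [ 581.2 -180.4  302. ] yaw -99.82 xaxis [ 0.001 -0.    -1.   ] q [-0.04  0.32  0.07  0.   -1.32  1.43] F [-0.8  0.3  0.1] g 49.8
[[ 564.8 -180.6]
 [ 572.8 -195.3]
 [ 588.8 -195.5]
 [ 597.1 -182.3]
 [ 589.3 -167.6]
 [ 572.  -167. ]] [ 580.8 -181.4] [16.  16.1 16.2 16.3 16.2 16.9]
[ 177.34027498 -119.91878775  -60.32105519   -3.27438901   58.43932883
  121.34291041] [57.34027498  0.08121225 59.67894481 56.72561099 58.43932883  1.34291041]
[[ 613.8 -153.2  100. ]
 [ 590.7 -334.5  100. ]
 [ 534.  -330.3  100. ]
 [ 557.9 -146.6  100. ]] [ 574.1 -241.1  100. ]
-97.2574595112521 -97.39519521002187
```

>>> carry_out(
  grip=[46,46,46,46,46,46,46,46],
  offset=[
    [20,0,0],
    [40,0,0],
    [60,0,0],
    [75,0,0],
    [85,0,0],
    [85,0,0],
    [85,0,0],
    [85,0,0],
  ],
  roll=[-4,-7,-9,-9,-9,-9,-9,-9],
)

```text
clock: 9.93
tool_pos: [581.9, -181.1, 218.0]
ee_rot: [1.22, 1.2, -1.218]
wrist_force: [0.2, -0.2, 0.8]
gripper_width: 46.2
```

```bash
python3 - <<'E'
from h import *
rep(); shot("wrist","w5",(200,100,440,260),3.3,marks=[[581,-181.5,183],[581,-181.5,100]]); shot("scene","s5",(150,60,310,240),3.3);rep(); print(off([581.1,-181.5,140]).round(1))
E
```

```text
t 9.93 p [ 581.9 -181.1  218. ] yaw -90.79 xaxis [ 0.002 -0.001 -1.   ] q [-0.04  0.37 -0.07  0.   -1.13  1.59] F [ 0.2 -0.2  0.8] g 46.2
t 10.03 p [ 581.8 -181.1  218. ] yaw -90.8 xaxis [ 0.003 -0.    -1.   ] q [-0.04  0.37 -0.07  0.   -1.13  1.59] F [ 1.2 -0.3 -0.3] g 45.6
[78.  -0.9  0.4]
```

View pics/w5.png

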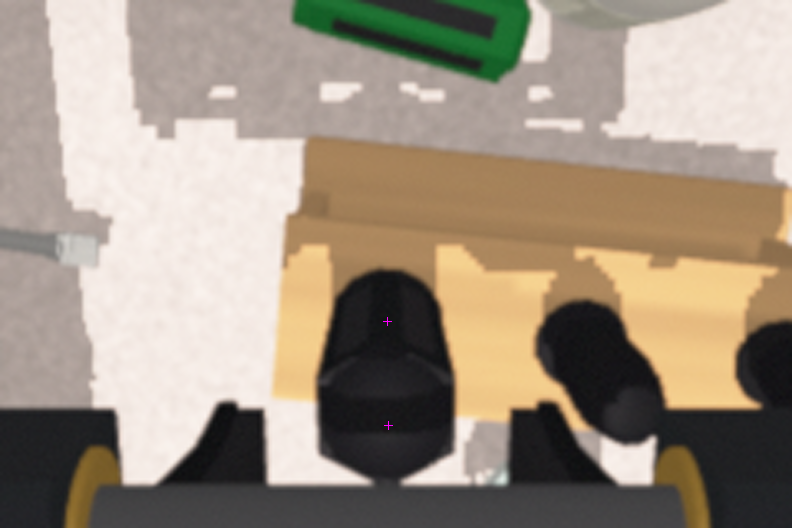

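View pics/s5.png

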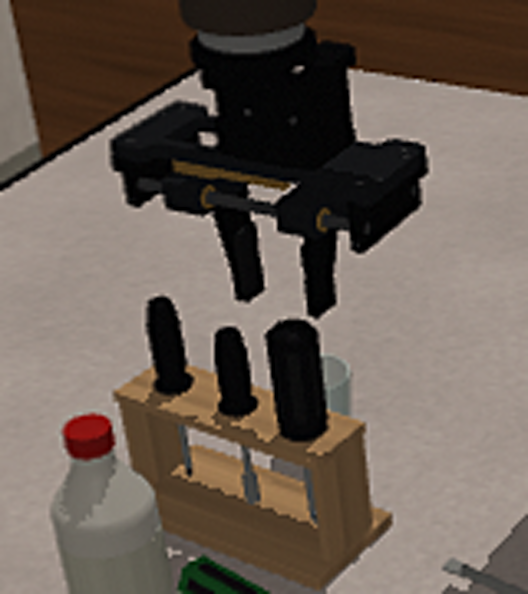

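>>> carry_out(
  grip=[42,42,42,42,42,42,42,42],
  offset=[
    [12,-1,0.4],
    [25,-1,0.4],
    [40,-1,0.4],
    [55,-1,0.4],
    [66,-1,0.4],
    [74,-1,0.4],
    [78,-1,0.4],
    [78,-1,0.4],
  ],
  roll=[0,0,0,0,0,0,0,0],
)

```text
clock: 10.7
tool_pos: [579.9, -181.4, 138.0]
ee_rot: [1.219, 1.203, -1.22]
wrist_force: [-1.0, 0.7, 0.3]
gripper_width: 42.2
```

>>> carry_out(
  grip=[20,20,20,20,20,20,20,20],
  offset=[
    [0,0,0],
    [0,0,0],
    [0,0,0],
    [0,0,0],
    [0,0,0],
    [0,0,0],
    [0,0,0],
    [0,0,0],
  ],
  roll=[0,0,0,0,0,0,0,0],
  newtons=50,
)

```text
clock: 11.37
tool_pos: [580.7, -181.4, 139.4]
ee_rot: [1.22, 1.201, -1.218]
wrist_force: [0.1, 1.1, 4.0]
gripper_width: 30.1
```

```bash
python3 - <<'E'
from h import *
rep()
E
```

```text
t 11.37 p [ 580.7 -181.4  139.4] yaw -90.79 xaxis [ 0.002 -0.    -1.   ] q [-0.04  0.44 -0.17  0.   -0.96  1.59] F [0.1 1.1 4. ] g 30.1
```

>>> carry_out(
  grip=[20,20,20,20,20,20,20,20],
  offset=[
    [-10,0,0],
    [-30,0,0],
    [-55,0,0],
    [-90,0,0],
    [-130,0,0],
    [-170,0,0],
    [-210,0,0],
    [-240,0,0],
  ],
  roll=[0,0,0,0,0,0,0,0],
)

```text
clock: 12.03
tool_pos: [579.6, -181.6, 382.2]
ee_rot: [1.22, 1.2, -1.218]
wrist_force: [0.8, -0.3, -2.4]
gripper_width: 29.7
```

```bash
python3 - <<'E'
from h import *
rep(); im,pose=shot("wrist","w6",(200,100,440,260),3.3); shot("scene","s6",(120,0,360,240),3);rep()
E
```

```text
t 12.03 p [ 579.6 -181.6  382.2] yaw -90.81 xaxis [ 0.002 -0.001 -1.   ] q [-0.04  0.3   0.23  0.   -1.5   1.59] F [ 0.8 -0.3 -2.4] g 29.7
t 12.13 p [ 581.3 -182.1  385.2] yaw -90.81 xaxis [ 0.011 -0.002 -1.   ] q [-0.04  0.29  0.23  0.   -1.5   1.59] F [ 0.1 -0.  -1.4] g 29.7
```

View pics/w6.png

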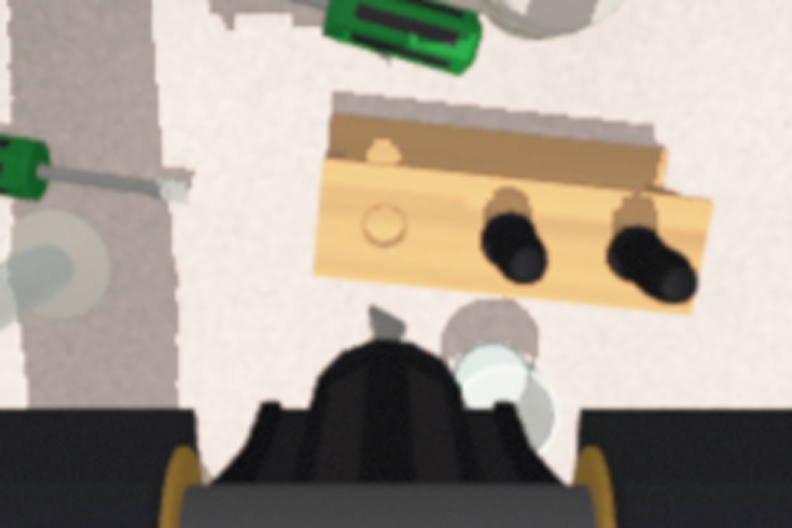

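View pics/s6.png

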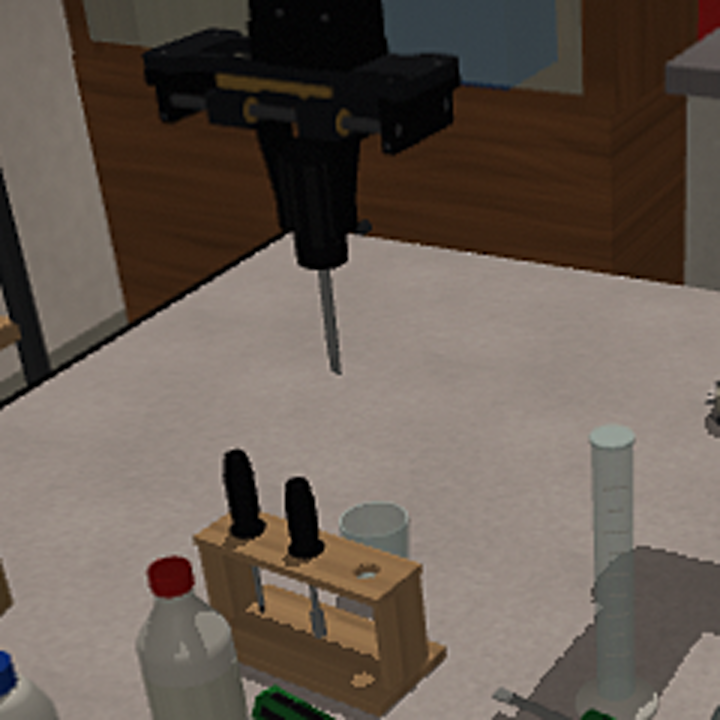

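>>> carry_out(
  grip=[20,20,20,20,20,20,20,20],
  offset=[
    [-6,-2,-14],
    [-12,-5,-36],
    [-16,-9,-62],
    [-16,-13,-88],
    [-16,-16,-114],
    [-16,-20,-140],
    [-16,-24,-165],
    [-16,-28,-190],
  ],
  roll=[4,8,12,16,20,24,27,30],
)

```text
clock: 12.8
tool_pos: [553.5, 10.1, 392.7]
ee_rot: [1.592, 0.905, -1.599]
wrist_force: [0.4, -0.4, -2.0]
gripper_width: 29.9
```

>>> carry_out(
  grip=[20,20,20,20,20,20,20,20],
  offset=[
    [0,-18,-22],
    [0,-37,-44],
    [10,-56,-66],
    [40,-75,-88],
    [70,-94,-110],
    [100,-112,-131],
    [115,-126,-148],
    [120,-136,-160],
  ],
  roll=[4,8,12,16,20,24,28,30.7],
)

```text
clock: 13.47
tool_pos: [516.6, 216.5, 268.9]
ee_rot: [1.933, 0.489, -1.954]
wrist_force: [-0.5, -0.2, -1.1]
gripper_width: 29.9
```

```bash
python3 - <<'E'
from h import *
rep(); imaging.read_camera("scene");imaging.read_camera("scene"); rep(); im,pose=shot("wrist","w7",(230,110,430,260),3.9); shot("scene","s7",(360,50,520,290),2.5);rep()
import pickle; pickle.dump(pose[1:],open("pose_w7.pkl","wb"))
print(proj("wrist",[[520.6,215.2,109]],pose))
for n in ["driver_tip","selector_slot"]:
    for c in ["wrist","scene"]: print(n,c,[(np.round(d["point"],1).tolist(),round(float(d["conf"]),2)) for d in imaging.tip_of(c,n)[:3]])
E
```

```text
t 13.47 p [516.6 216.5 268.9] yaw -151.64 xaxis [-0.01  -0.005 -1.   ] q [ 0.68  0.26 -0.1  -0.   -1.22 -0.19] F [-0.5 -0.2 -1.1] g 29.9
t 13.57 p [517.9 217.2 270.9] yaw -151.38 xaxis [-0.006 -0.003 -1.   ] q [ 0.68  0.26 -0.09 -0.   -1.22 -0.18] F [ 0.1 -0.2 -0.5] g 29.8
t 13.67 p [519.3 215.8 273.6] yaw -151.42 xaxis [-0.002 -0.002 -1.   ] q [ 0.68  0.26 -0.09 -0.   -1.23 -0.18] F [ 0.6 -0.3 -1.9] g 29.5
[[314.8595022  183.57237913]]
driver_tip wrist [([518.1, 213.8, 148.9], 0.71)]
driver_tip scene [([710.1, -72.3, 16.1], 0.63)]
selector_slot wrist [([522.9, 212.4, 109.6], 0.68)]
selector_slot scene []
```

View pics/w7.png

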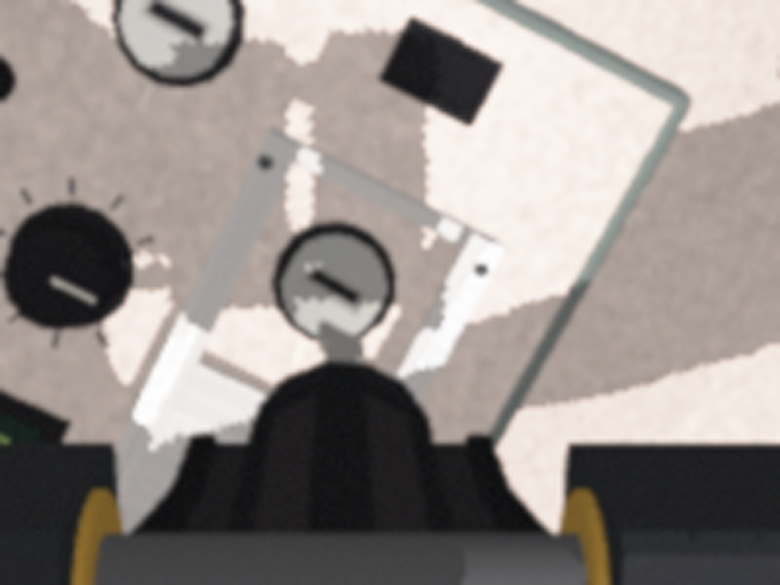

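View pics/s7.png

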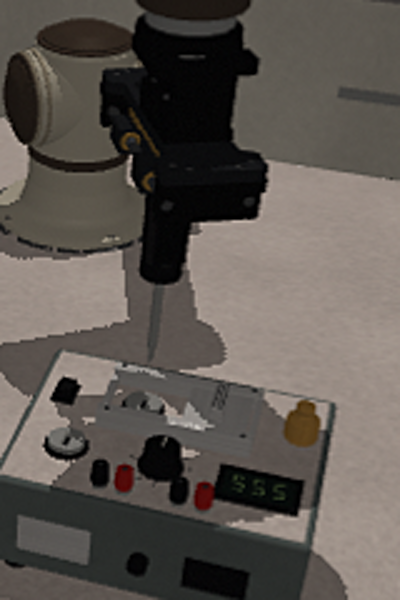

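>>> carry_out(
  grip=[20,20,20,20,20,20,20,20],
  offset=[
    [10,0,0],
    [20,0,0],
    [28,0,0],
    [32,0,0],
    [32,0,0],
    [32,0,0],
    [32,0,0],
    [32,0,0],
  ],
  roll=[0,0,0,0,0,0,0,0],
)

```text
clock: 14.53
tool_pos: [520.2, 216.3, 243.1]
ee_rot: [1.944, 0.494, -1.942]
wrist_force: [0.6, 0.4, -2.9]
gripper_width: 29.8
```

```bash
python3 - <<'E'
from h import *
rep(); im,pose=shot("wrist","w8",(280,150,360,210),9.5); rep()
import pickle; pickle.dump(pose[1:],open("pose_w8.pkl","wb"))
p,M=pose[1:]
th=np.radians(yaw(M)-30); tip=p+M[:,0]*121.4
e=np.array([np.cos(th),np.sin(th),0])*6
print("tip",tip.round(1),((proj("wrist",[tip-e,tip,tip+e],pose)-[280,150])*9.5).round(1).tolist())
print("slot",((proj("wrist",[[520.6,215.2,109]],pose)-[280,150])*9.5).round(1).tolist())
shot("scene","s8",(370,150,470,230),7.5)
E
```

```text
t 14.53 p [520.2 216.3 243.1] yaw -151.5 xaxis [ 0.001  0.001 -1.   ] q [ 0.68  0.28 -0.14  0.   -1.15 -0.18] F [ 0.6  0.4 -2.9] g 29.8
t 14.58 p [520.1 216.2 243. ] yaw -151.5 xaxis [ 0.001  0.001 -1.   ] q [ 0.68  0.28 -0.14  0.   -1.15 -0.18] F [-0.   0.2 -2. ] g 29.6
tip [520.3 216.3 121.7] [[304.2, 402.9], [353.9, 430.6], [403.4, 458.2]]
slot [[356.2, 390.8]]
```

View pics/w8.png

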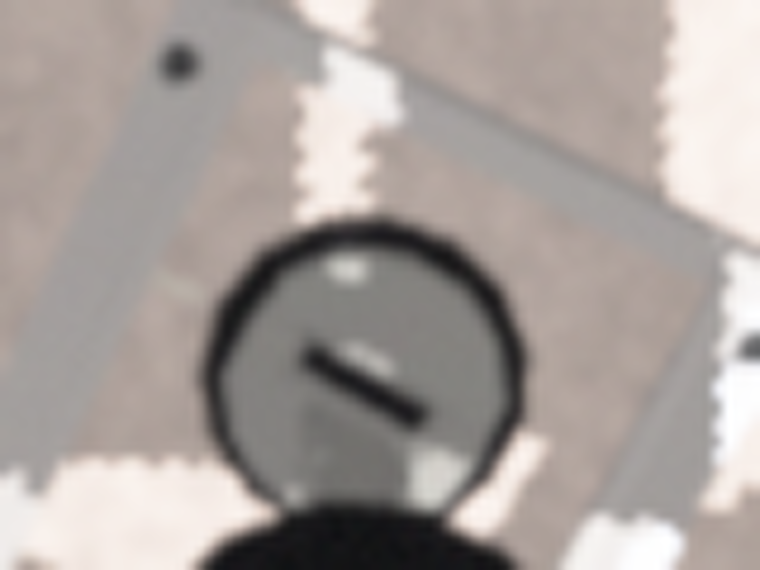

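View pics/s8.png

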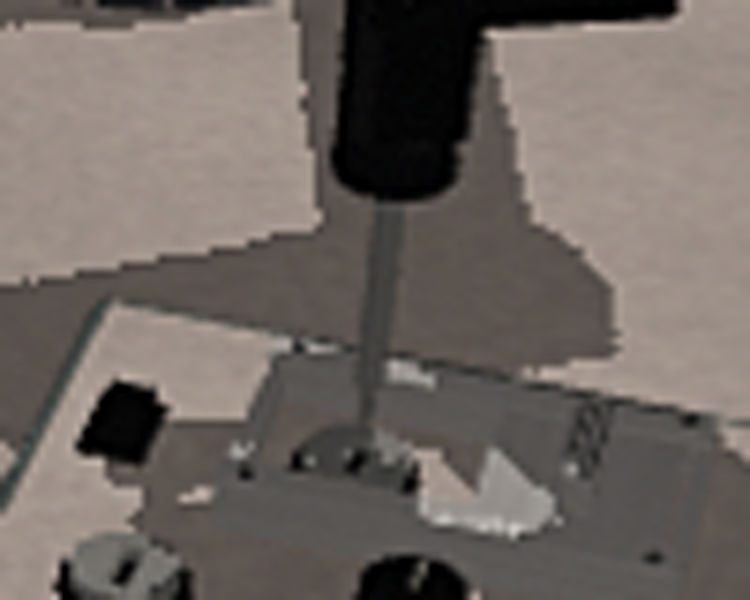

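```bash
python3 - <<'E'
from h import *
import pickle; p,M=pickle.load(open("pose_w8.pkl","rb")); pose=(None,p,M)
w=onz("wrist",np.array([[303,351],[427,419],[363,385]])/9.5+[280,150],109.,pose); print(w.round(2)); d=w[1]-w[0]; print(np.degrees(np.arctan2(d[1],d[0])), np.linalg.norm(d))
tip=p+M[:,0]*121.4; print("tool-frame move",(M.T@(w[2]-tip)).round(2))
m=w[:2].mean(0); print((M.T@(m-tip)).round(2))
# blade edge observed
e=onz("wrist",np.array([[303,400],[405,450]])/9.5+[280,150],121.7,pose); print("edge",e.round(1)); d=e[1]-e[0];print(np.degrees(np.arctan2(d[1],d[0])))
# scene check: tip & slot projected
print(((proj("scene",[tip,[w[2][0],w[2][1],109],[520.6,215.2,109]])-[370,150])*7.5).round(0))
E
python3 - <<'E'
import cv2
im=cv2.imread("pics/w8.png"); 
cv2.imwrite("pics/w8b.png",cv2.resize(cv2.convertScaleAbs(im[320:520,270:460],alpha=1.8,beta=-80),None,fx=3.9,fy=3))
E
```

```text
[[527.82 214.04 109.  ]
 [512.26 214.3  109.  ]
 [520.26 214.27 109.  ]]
179.02291545175106 15.557741729168528
tool-frame move [12.68  1.79  1.01]
[12.68  1.78  1.25]
edge [[526.5 215.9 121.7]
 [514.6 215.6 121.7]]
-178.41557512167256
[[360. 416.]
 [349. 450.]
 [352. 452.]]
```

View pics/w8b.png

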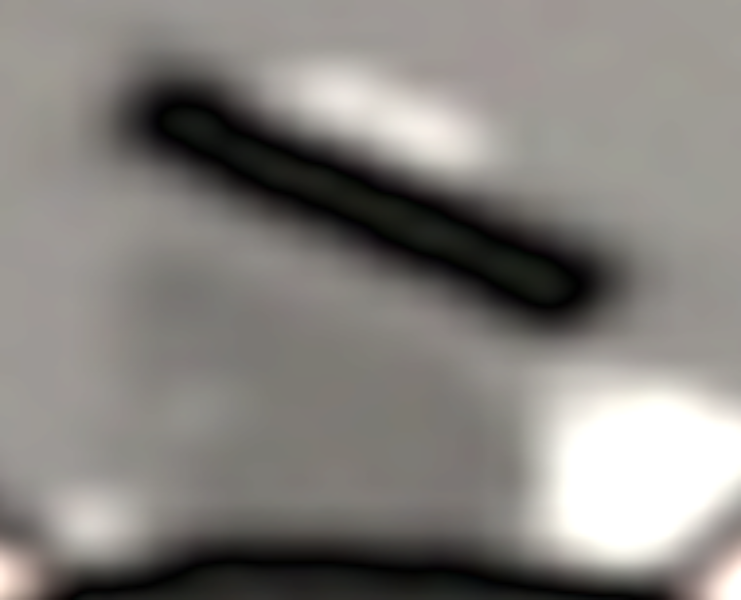

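>>> carry_out(
  grip=[20,20,20,20,20,20,20,20],
  offset=[
    [0,1,0.8],
    [2,1.6,1.1],
    [6,1.6,1.1],
    [9,1.6,1.1],
    [11,1.6,1.1],
    [13,1.6,1.1],
    [14.5,1.6,1.1],
    [14.5,1.6,1.1],
  ],
  roll=[0,0,0,0,0,0,0,0],
  newtons=60,
)

```text
clock: 15.3
tool_pos: [519.5, 214.1, 227.6]
ee_rot: [1.942, 0.493, -1.944]
wrist_force: [0.3, 0.4, -1.6]
gripper_width: 29.9
```

```bash
python3 - <<'E'
from h import *
rep(); im,pose=shot("wrist","w9",(280,150,360,210),9.5);shot("scene","s9",(370,150,470,230),7.5); rep()
E
```

```text
t 15.3 p [519.5 214.1 227.6] yaw -151.51 xaxis [-0.001 -0.    -1.   ] q [ 0.68  0.29 -0.17 -0.   -1.12 -0.18] F [ 0.3  0.4 -1.6] g 29.9
t 15.4 p [519.7 214.1 228. ] yaw -151.5 xaxis [-0. -0. -1.] q [ 0.68  0.29 -0.17  0.   -1.12 -0.18] F [ 0.3  0.1 -1.4] g 29.5
```

View pics/w9.png

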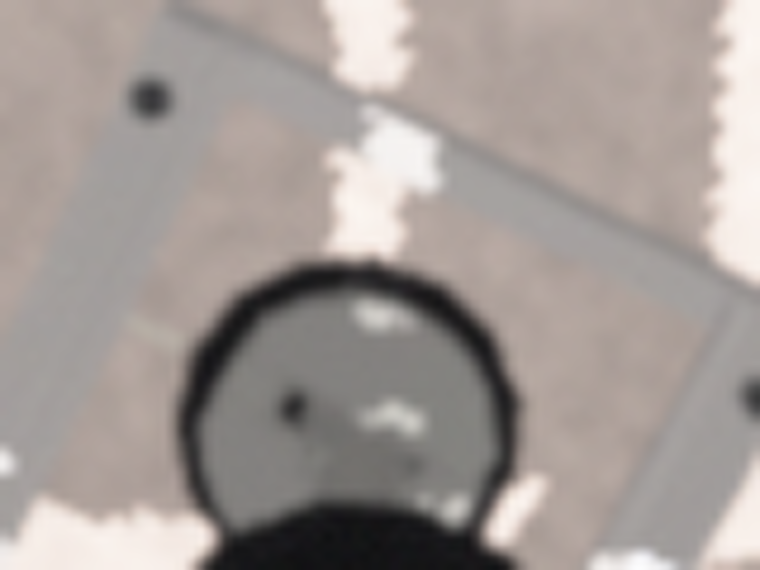

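View pics/s9.png

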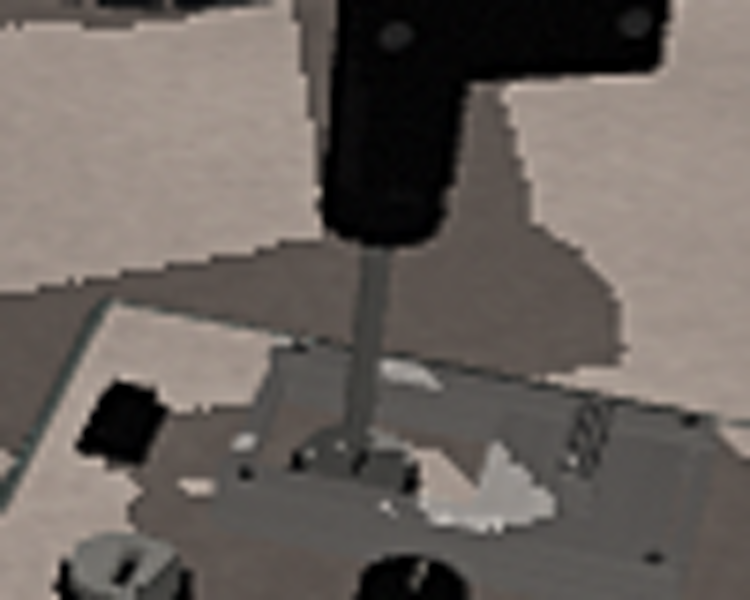

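>>> carry_out(
  grip=[20,20,20,20,20,20,20,20],
  offset=[
    [1,0,0],
    [2,0,0],
    [3,0,0],
    [3.5,0,0],
    [3.5,0,0],
    [3.5,0,0],
    [3.5,0,0],
    [3.5,0,0],
  ],
  roll=[0,0,0,0,0,4,8,12],
)

```text
clock: 16.07
tool_pos: [519.9, 214.6, 224.6]
ee_rot: [2.07, 0.297, -2.068]
wrist_force: [-0.1, 1.5, -2.4]
gripper_width: 29.8
```

```bash
python3 - <<'E'
from h import *
rep(); im,pose=shot("wrist","w10",(280,150,360,210),9.5); rep(); print(ctrl.observe()["torque"])
E
```

```text
t 16.07 p [519.9 214.6 224.6] yaw -163.71 xaxis [ 0.001  0.001 -1.   ] q [ 0.68  0.29 -0.17 -0.   -1.11 -0.39] F [-0.1  1.5 -2.4] g 29.8
t 16.12 p [519.9 214.6 224.6] yaw -163.83 xaxis [ 0.001  0.001 -1.   ] q [ 0.68  0.29 -0.17 -0.   -1.11 -0.4 ] F [ 0.5  1.6 -2.5] g 29.6
[ 0.46103071  0.04091424 -0.00992624]
```

View pics/w10.png

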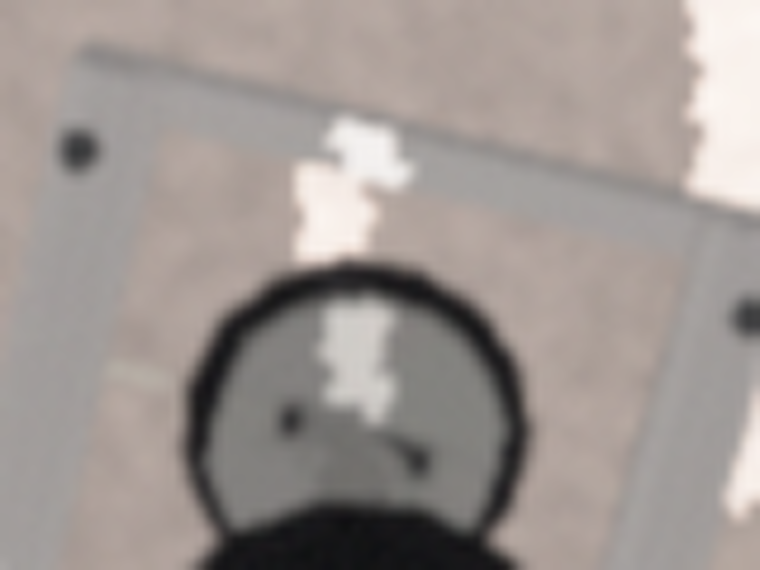

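>>> carry_out(
  grip=[20,20,20,20,20,20,20,20],
  offset=[
    [0,0,0],
    [0,0,0],
    [0,0,0],
    [0,0,0],
    [0,0,0],
    [0,0,0],
    [0,0,0],
    [0,0,0],
  ],
  roll=[6,13,20,27,34,41,48,54],
)

```text
clock: 16.78
tool_pos: [519.9, 214.7, 224.6]
ee_rot: [-1.842, 0.628, 1.841]
wrist_force: [0.6, 1.3, -2.0]
gripper_width: 29.4
```

```bash
python3 - <<'E'
from h import *
rep(); im,pose=shot("wrist","w11",(280,150,360,210),9.5); rep(); print(ctrl.observe()["torque"])
E
```

```text
t 16.78 p [519.9 214.7 224.6] yaw 142.28 xaxis [ 0.001  0.001 -1.   ] q [ 0.68  0.29 -0.17 -0.   -1.11 -1.34] F [ 0.6  1.3 -2. ] g 29.4
t 16.83 p [519.9 214.7 224.6] yaw 142.11 xaxis [ 0.001  0.001 -1.   ] q [ 0.68  0.29 -0.17 -0.   -1.11 -1.34] F [-0.2  0.8 -1.5] g 29.6
[ 0.57605228 -0.10647454  0.08776023]
```

View pics/w11.png

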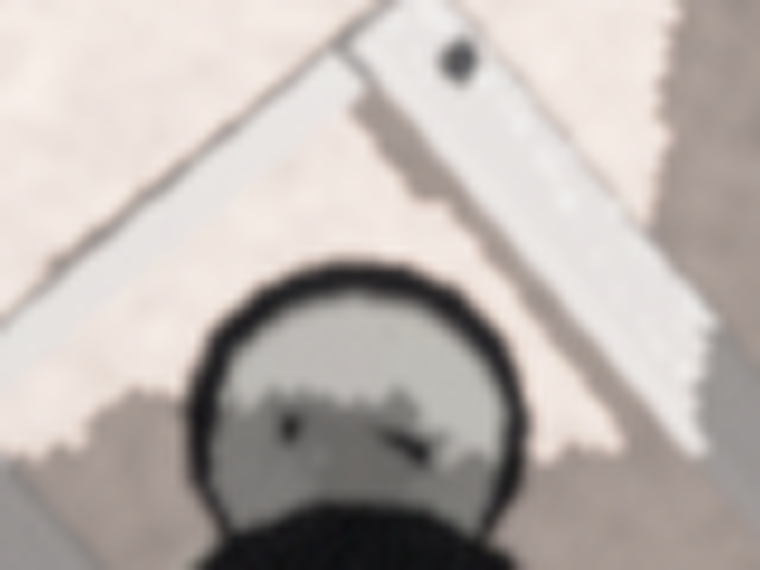

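>>> carry_out(
  grip=[20,20,20,20,20,20,20,20],
  offset=[
    [0,0,0],
    [0,0,0],
    [0,0,0],
    [0,0,0],
    [0,0,0],
    [0,0,0],
    [0,0,0],
    [0,0,0],
  ],
  roll=[6,12,18,23,27,30,32,32],
)

```text
clock: 17.5
tool_pos: [519.9, 214.6, 224.6]
ee_rot: [-1.469, 1.015, 1.469]
wrist_force: [1.8, 2.5, -1.6]
gripper_width: 29.9
```

```bash
python3 - <<'E'
from h import *
rep(); im,pose=shot("wrist","w12",(280,150,360,210),9.5); rep(); print(ctrl.observe()["torque"])
E
```

```text
t 17.5 p [519.9 214.6 224.6] yaw 110.65 xaxis [ 0.001  0.001 -1.   ] q [ 0.68  0.29 -0.17 -0.   -1.11 -1.89] F [ 1.8  2.5 -1.6] g 29.9
t 17.55 p [519.9 214.6 224.6] yaw 110.69 xaxis [ 0.001  0.001 -1.   ] q [ 0.68  0.29 -0.17 -0.   -1.11 -1.89] F [ 0.4  1.8 -2.7] g 30.0
[ 0.73333854 -0.20814891  0.08168226]
```

View pics/w12.png

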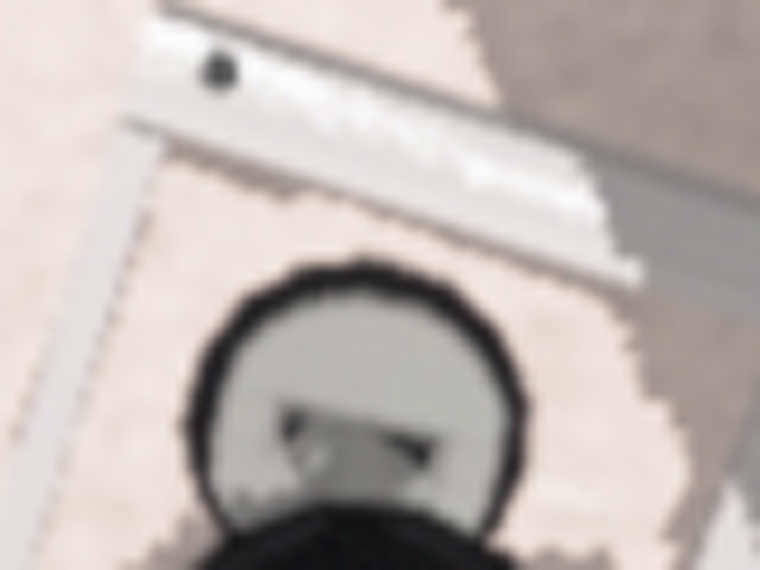

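>>> carry_out(
  grip=[20,20,20,20,20,20,20,20],
  offset=[
    [0,0,0],
    [0,0,0],
    [0,0,0],
    [0,0,0],
    [0,0,0],
    [0,0,0],
    [0,0,0],
    [0,0,0],
  ],
  roll=[2,4,6,8,9,9,9,9],
)

```text
clock: 18.22
tool_pos: [519.9, 214.5, 224.6]
ee_rot: [-1.356, 1.106, 1.356]
wrist_force: [1.2, 2.1, -2.9]
gripper_width: 29.5
```

```bash
python3 - <<'E'
from h import *
rep(); im,pose=shot("wrist","w13",(280,150,360,210),9.5); rep(); print(ctrl.observe()["torque"])
E
```

```text
t 18.22 p [519.9 214.5 224.6] yaw 101.57 xaxis [ 0.001  0.001 -1.   ] q [ 0.68  0.29 -0.17 -0.   -1.11 -2.05] F [ 1.2  2.1 -2.9] g 29.5
t 18.27 p [519.9 214.5 224.6] yaw 101.55 xaxis [ 0.001  0.001 -1.   ] q [ 0.68  0.29 -0.17 -0.   -1.11 -2.05] F [ 0.9  3.2 -4.2] g 29.5
[ 1.02026188 -0.4582403   0.10317689]
```

View pics/w13.png

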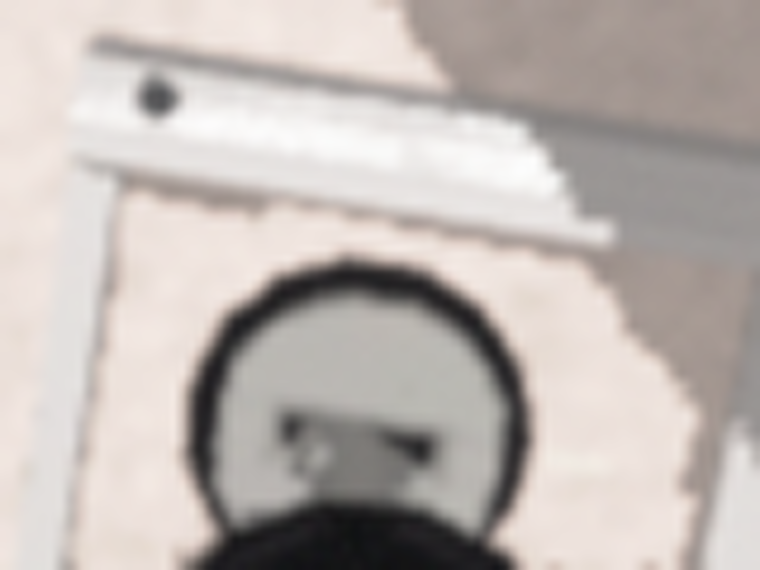

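>>> carry_out(
  grip=[20,20,20,20,20,20,20,20],
  offset=[
    [0,0,0],
    [0,0,0],
    [0,0,0],
    [0,0,0],
    [0,0,0],
    [0,0,0],
    [0,0,0],
    [0,0,0],
  ],
  roll=[1,2,3,4,5,5,5,5],
)

```text
clock: 18.93
tool_pos: [519.9, 214.2, 224.6]
ee_rot: [-1.292, 1.153, 1.292]
wrist_force: [2.6, 2.8, -4.9]
gripper_width: 29.5
```

```bash
python3 - <<'E'
from h import *
rep(); im,pose=shot("wrist","w14",(280,150,360,210),9.5); rep(); print(ctrl.observe()["torque"])
E
```

```text
t 18.93 p [519.9 214.2 224.6] yaw 96.5 xaxis [ 0.001  0.    -1.   ] q [ 0.68  0.29 -0.17  0.   -1.11 -2.14] F [ 2.6  2.8 -4.9] g 29.5
t 18.98 p [519.9 214.2 224.6] yaw 96.5 xaxis [ 0.001  0.    -1.   ] q [ 0.68  0.29 -0.17  0.   -1.11 -2.14] F [ 2.6  3.5 -4.1] g 29.4
[ 1.27990311 -0.87511896  0.20802962]
```

View pics/w14.png

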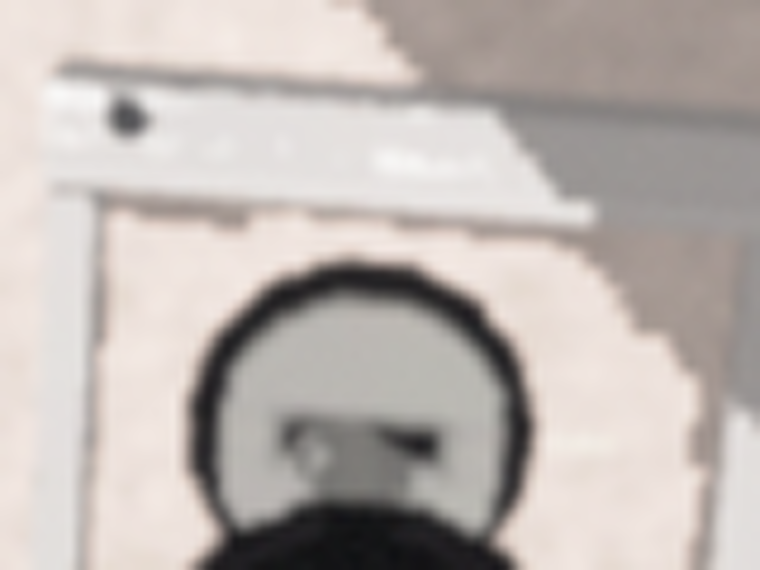

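>>> carry_out(
  grip=[20,20,20,20,20,20,20,20],
  offset=[
    [0,0,0],
    [0,0,0],
    [0,0,0],
    [0,0,0],
    [0,0,0],
    [0,0,0],
    [0,0,0],
    [0,0,0],
  ],
  roll=[-2,-4,-6,-8,-10,-10,-10,-10],
)

```text
clock: 19.65
tool_pos: [519.8, 214.1, 224.7]
ee_rot: [-1.418, 1.059, 1.417]
wrist_force: [1.6, 2.6, -1.8]
gripper_width: 30.1
```

```bash
python3 - <<'E'
from h import *
rep(); im,pose=shot("wrist","w15",(280,150,360,210),9.5); rep(); print(ctrl.observe()["torque"])
E
```

```text
t 19.65 p [519.8 214.1 224.7] yaw 106.44 xaxis [ 0.  0. -1.] q [ 0.68  0.29 -0.17  0.   -1.11 -1.96] F [ 1.6  2.6 -1.8] g 30.1
t 19.7 p [519.8 214.1 224.7] yaw 106.45 xaxis [ 0.  0. -1.] q [ 0.68  0.29 -0.17  0.   -1.11 -1.96] F [ 2.9  2.5 -4.2] g 29.8
[ 1.1477637  -0.94014932 -0.01333832]
```

View pics/w15.png

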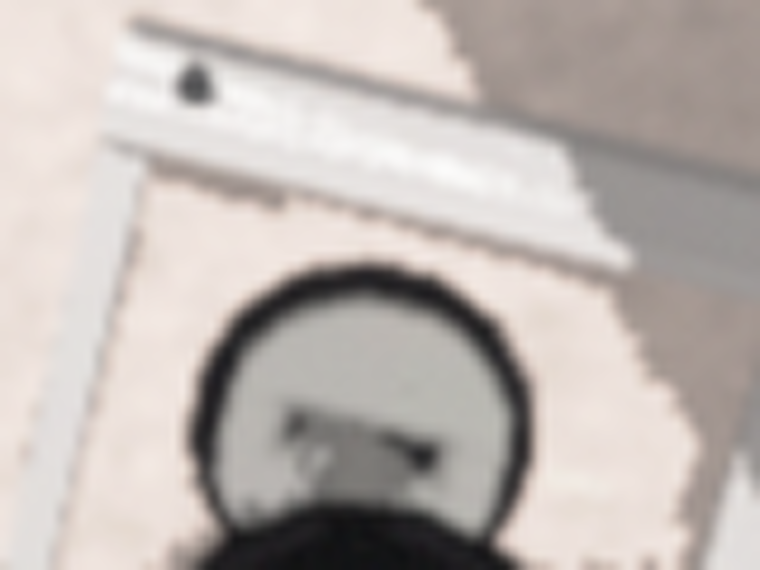

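>>> carry_out(
  grip=[20,20,20,20,20,20,20,20],
  offset=[
    [-3,0,0],
    [-8,0,0],
    [-14,0,0],
    [-22,0,0],
    [-32,0,0],
    [-45,0,0],
    [-50,0,0],
    [-50,0,0],
  ],
  roll=[-2,-2,-2,-2,-2,-2,-2,-2],
)

```text
clock: 20.37
tool_pos: [520.2, 214.3, 276.8]
ee_rot: [-1.443, 1.035, 1.441]
wrist_force: [-0.2, 0.7, -1.3]
gripper_width: 30.0
```

```bash
python3 - <<'E'
from h import *
rep(); im,pose=shot("wrist","w16",(260,130,380,220),6.6);shot("scene","s16",(370,130,490,230),6); rep(); print(ctrl.observe()["torque"])
import pickle; pickle.dump(pose[1:],open("pose_w16.pkl","wb"))
E
```

```text
t 20.37 p [520.2 214.3 276.8] yaw 108.49 xaxis [ 0.003  0.002 -1.   ] q [ 0.68  0.25 -0.09  0.   -1.23 -1.93] F [-0.2  0.7 -1.3] g 30.0
t 20.47 p [519.3 214.  274.6] yaw 108.47 xaxis [-0.  0. -1.] q [ 0.68  0.25 -0.09 -0.   -1.22 -1.93] F [-0.5  0.1 -0.8] g 29.4
[-0.00442679  0.03665667  0.00143868]
```

View pics/w16.png

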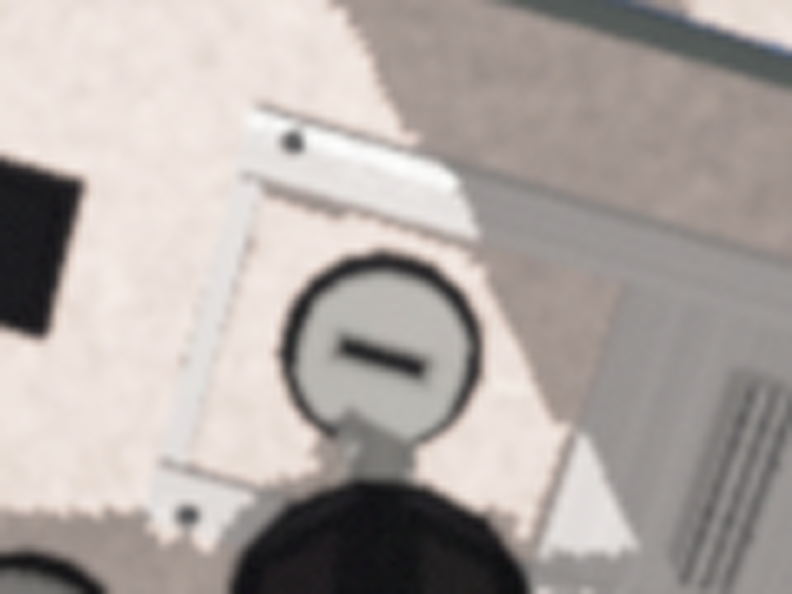

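View pics/s16.png

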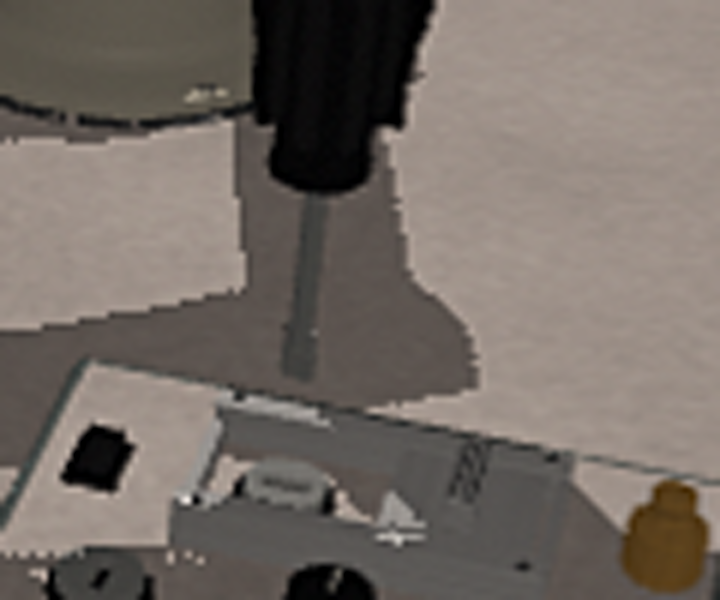

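```bash
python3 - <<'E'
from h import *
import pickle; p,M=pickle.load(open("pose_w16.pkl","rb")); pose=(None,p,M)
tip=p+M[:,0]*121.4
for dl in (20,25,30):
    th=np.radians(yaw(M)-dl); e=np.array([np.cos(th),np.sin(th),0])*6
    print(dl,((proj("wrist",[tip-e,tip,tip+e],pose)-[260,130])*6.6).round(0).tolist())
# slot & rail directions
w=onz("wrist",np.array([[340,345],[425,370]])/6.6+[260,130],109.,pose); d=w[1]-w[0]; print("slot",np.degrees(np.arctan2(d[1],d[0])),w.mean(0).round(1))
w=onz("wrist",np.array([[292,142],[188,516]])/6.6+[260,130],118.,pose); d=w[1]-w[0]; print("screws",w.round(1),np.degrees(np.arctan2(d[1],d[0])))
w=onz("wrist",np.array([[255,108],[790,265]])/6.6+[260,130],118.,pose); d=w[1]-w[0]; print("rail",w.round(1),np.degrees(np.arctan2(d[1],d[0])))
w=onz("wrist",np.array([[760,375],[705,585]])/6.6+[260,130],130.,pose); print("ridge",w.round(1))
im=cv2.imread("pics/w16.png"); cv2.imwrite("pics/w16b.png",cv2.resize(cv2.convertScaleAbs(im[320:510,310:450],alpha=1.8,beta=-80),None,fx=4,fy=3))
E
```

```text
20 [[339.0, 415.0], [377.0, 428.0], [414.0, 441.0]]
25 [[341.0, 412.0], [377.0, 428.0], [413.0, 445.0]]
30 [[342.0, 409.0], [377.0, 428.0], [411.0, 447.0]]
slot 91.66255230781073 [519.8 215.5 109. ]
screws [[488.1 189.1 118. ]
 [555.4 191.6 118. ]] 2.152229270993032
rail [[484.8 181.6 118. ]
 [481.2 274.6 118. ]] 92.17415751767712
ridge [[498.6 273.4 130. ]
 [535.5 278.  130. ]]
```

View pics/w16b.png

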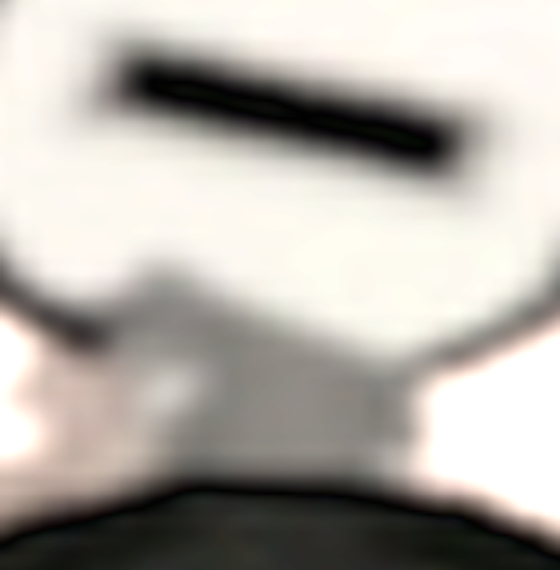

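>>> carry_out(
  grip=[20,20,20,20,20,20,20,20],
  offset=[
    [0,-5,17],
    [0,-11,36],
    [0,-16,55],
    [0,-20,68],
    [0,-22,75],
    [6,-22,75],
    [14,-22,75],
    [20,-22,75],
  ],
  roll=[-3,-6,-9,-12,-12.7,-12.7,-12.7,-12.7],
)

```text
clock: 21.13
tool_pos: [516.1, 291.2, 252.9]
ee_rot: [-1.596, 0.904, 1.598]
wrist_force: [-0.7, 0.0, -2.2]
gripper_width: 29.5
```

```bash
python3 - <<'E'
from h import *
rep(); im,pose=shot("wrist","w17",(240,120,400,225),4.9);shot("scene","s17",(380,100,500,230),5); rep()
p,M=pose[1:]
print(off([517.4,292,242.5]).round(1))
E
```

```text
t 21.13 p [516.1 291.2 252.9] yaw 121.11 xaxis [-0.002 -0.001 -1.   ] q [ 0.79  0.32 -0.05 -0.   -1.2  -1.81] F [-0.7  0.  -2.2] g 29.5
t 21.23 p [515.9 290.8 252.4] yaw 121.11 xaxis [-0.003 -0.003 -1.   ] q [ 0.79  0.32 -0.05 -0.   -1.2  -1.81] F [-0.1 -0.7 -0.7] g 29.5
[ 9.9 -2.   0.3]
```

View pics/w17.png

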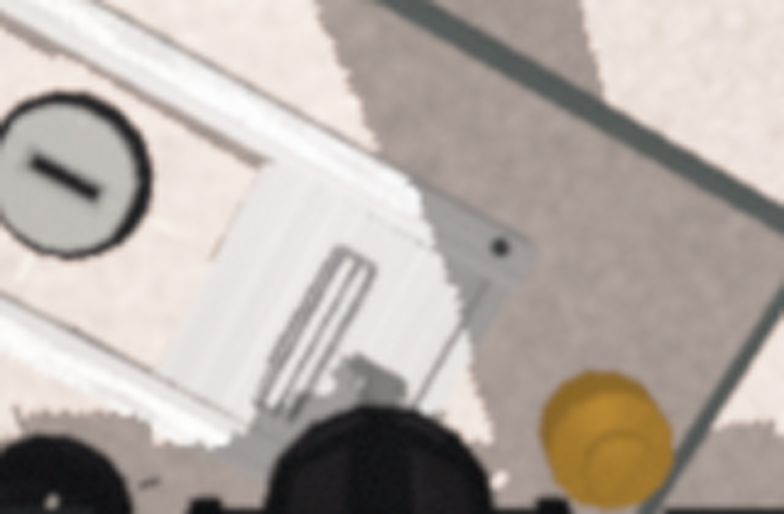

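View pics/s17.png

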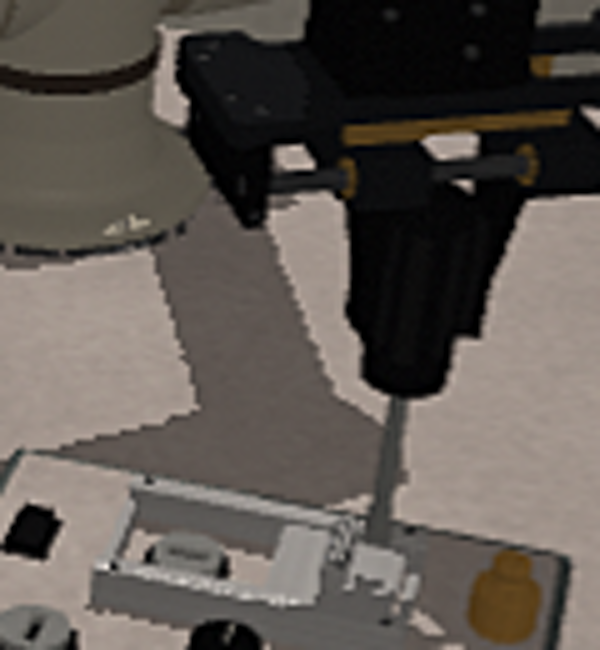

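>>> carry_out(
  grip=[20,20,20,20,20,20,20,20],
  offset=[
    [0,-1,2],
    [0,-1,2],
    [3,-1,2],
    [6,-1,2],
    [9,-1,2],
    [10.5,-1,2],
    [10.5,-1,2],
    [10.5,-1,2],
  ],
  roll=[0,0,0,0,0,0,0,0],
)

```text
clock: 21.9
tool_pos: [516.5, 294.4, 243.9]
ee_rot: [-1.598, 0.901, 1.598]
wrist_force: [0.6, -0.1, -2.0]
gripper_width: 30.0
```

```bash
python3 - <<'E'
from h import *
rep(); im,pose=shot("wrist","w18",(240,120,400,225),4.9);shot("scene","s18",(400,170,500,240),7.5); rep()
E
```

```text
t 21.9 p [516.5 294.4 243.9] yaw 121.2 xaxis [-0. -0. -1.] q [ 0.79  0.33 -0.06  0.   -1.18 -1.82] F [ 0.6 -0.1 -2. ] g 30.0
t 22.0 p [516.6 294.5 244.2] yaw 121.2 xaxis [ 0.  0. -1.] q [ 0.79  0.33 -0.06  0.   -1.18 -1.82] F [ 0.1  0.6 -1.6] g 29.5
```

View pics/w18.png

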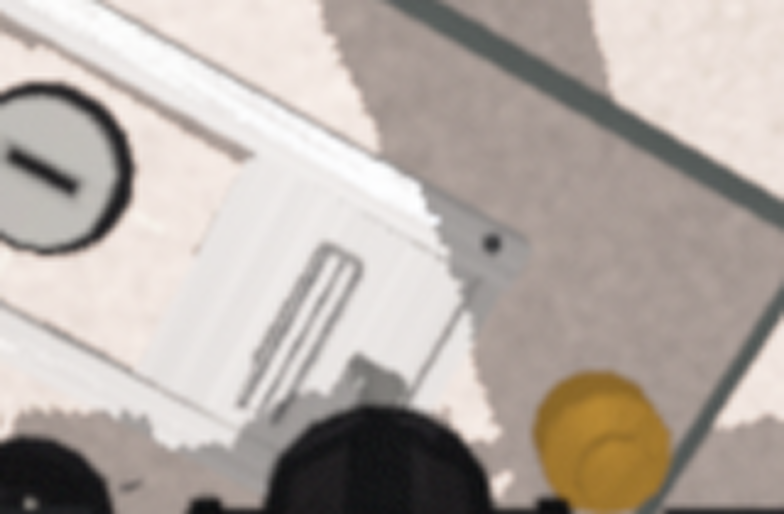

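View pics/s18.png

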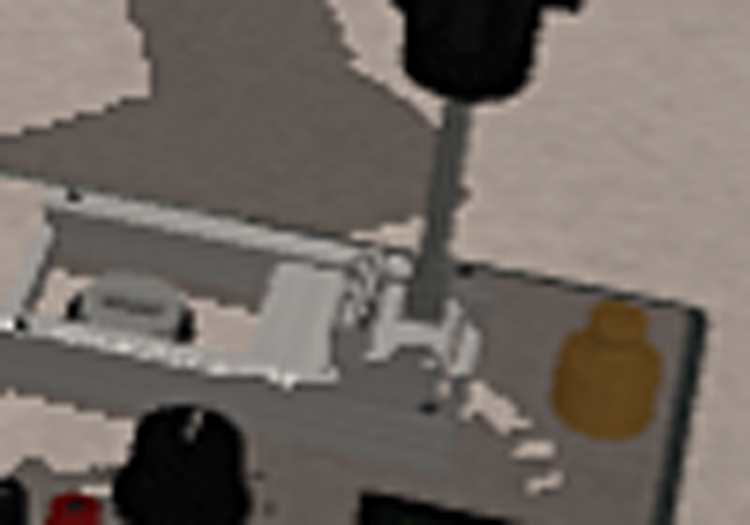

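>>> carry_out(
  grip=[20,20,20,20,20,20,20,20],
  offset=[
    [2,1,-1.7],
    [2,3.9,-7],
    [2,8.7,-15.7],
    [2,13.6,-24.5],
    [2,18.4,-33.2],
    [2,23.3,-42],
    [2,27.2,-49],
    [2,29.1,-52.4],
  ],
  roll=[0,0,0,0,0,0,0,0],
)

```text
clock: 22.67
tool_pos: [518.8, 233.0, 242.3]
ee_rot: [-1.597, 0.901, 1.597]
wrist_force: [-0.3, 1.1, -2.6]
gripper_width: 29.5
```

```bash
python3 - <<'E'
from h import *
rep(); im,pose=shot("wrist","w19",(240,120,400,225),4.9);shot("scene","s19",(380,160,500,240),6.5); rep()
E
```

```text
t 22.67 p [518.8 233.  242.3] yaw 121.13 xaxis [ 0. -0. -1.] q [ 0.71  0.29 -0.13  0.   -1.15 -1.73] F [-0.3  1.1 -2.6] g 29.5
t 22.77 p [518.8 233.2 242.3] yaw 121.14 xaxis [-0.    -0.001 -1.   ] q [ 0.71  0.29 -0.13  0.   -1.16 -1.74] F [-0.7  0.  -1.9] g 29.8
```

View pics/w19.png

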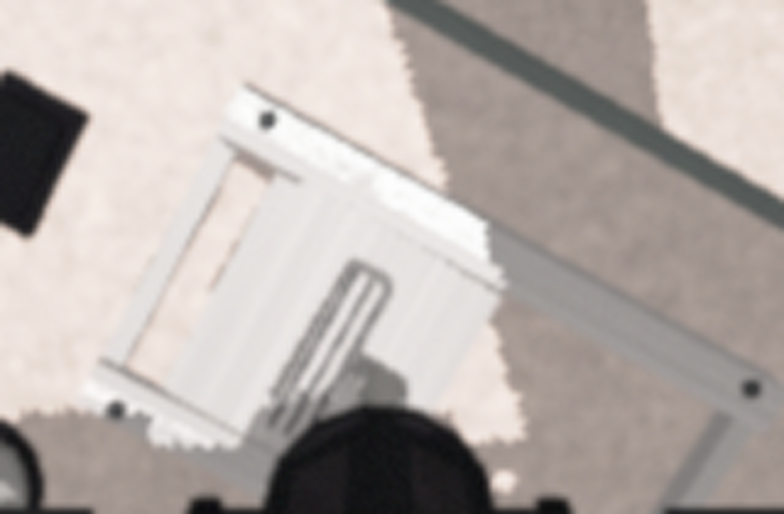

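View pics/s19.png

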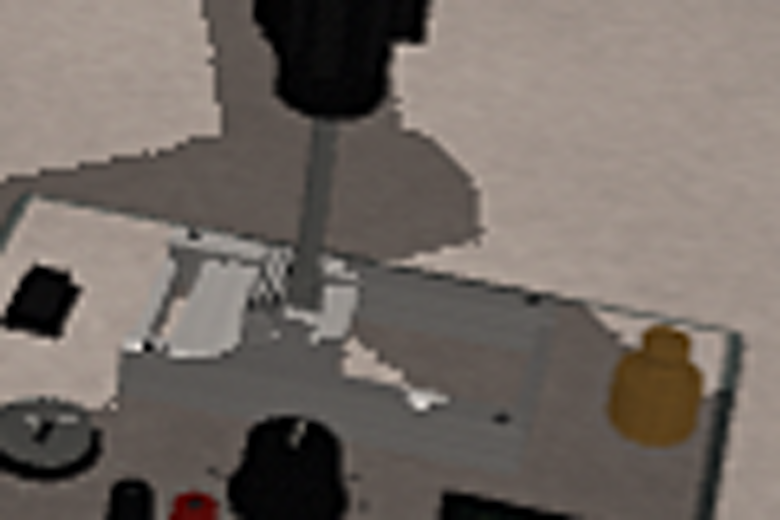

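>>> carry_out(
  grip=[20,20,20,20,20,20,20,20],
  offset=[
    [0,1,-1.8],
    [0,2,-3.5],
    [0,2.9,-5.2],
    [0,3.9,-7],
    [0,4.8,-8.7],
    [0,5.3,-9.6],
    [0,5.3,-9.6],
    [0,5.3,-9.6],
  ],
  roll=[0,0,0,0,0,0,0,0],
)

```text
clock: 23.43
tool_pos: [519.3, 225.1, 242.2]
ee_rot: [-1.596, 0.897, 1.598]
wrist_force: [-1.6, 4.8, -1.2]
gripper_width: 29.5
```

```bash
python3 - <<'E'
from h import *
rep(); im,pose=shot("wrist","w20",(240,120,400,225),4.9); rep()
E
```

```text
t 23.43 p [519.3 225.1 242.2] yaw 121.2 xaxis [ 0.001  0.004 -1.   ] q [ 0.69  0.28 -0.14 -0.   -1.15 -1.72] F [-1.6  4.8 -1.2] g 29.5
t 23.48 p [519.3 225.2 242.2] yaw 121.21 xaxis [ 0.001  0.003 -1.   ] q [ 0.69  0.28 -0.14 -0.   -1.15 -1.72] F [-1.4  4.5 -1. ] g 29.5
```

View pics/w20.png

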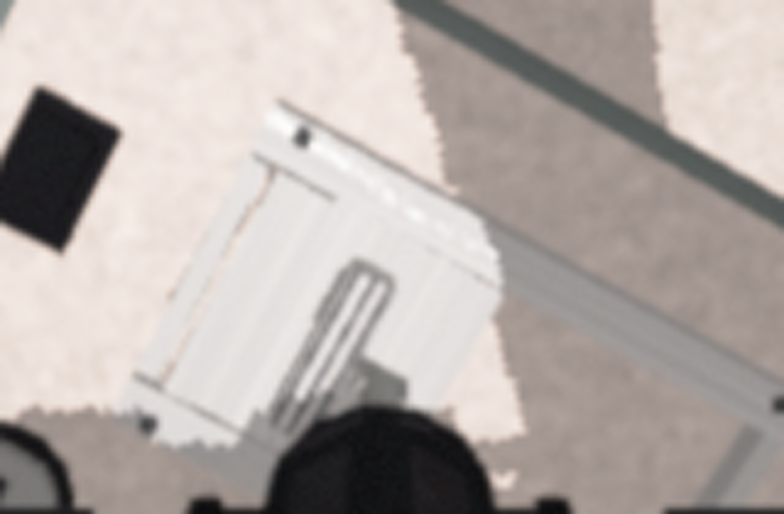

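>>> carry_out(
  grip=[20,20,20,20,20,20,20,20],
  offset=[
    [0,0.5,-0.9],
    [0,1,-1.7],
    [0,1.5,-2.6],
    [0,1.7,-3],
    [0,1.7,-3],
    [0,1.7,-3],
    [0,1.7,-3],
    [0,1.7,-3],
  ],
  roll=[0,0,0,0,0,0,0,0],
)

```text
clock: 24.15
tool_pos: [519.3, 224.1, 242.3]
ee_rot: [-1.593, 0.891, 1.598]
wrist_force: [-3.7, 10.2, -1.5]
gripper_width: 29.5
```

>>> carry_out(
  grip=[20,20,20,20,20,20,20,20],
  offset=[
    [0,-3,5],
    [0,-5,9],
    [0,-7,12],
    [-20,-7,12],
    [-40,-7,12],
    [-60,-7,12],
    [-70,-7,12],
    [-70,-7,12],
  ],
  roll=[0,0,0,0,0,0,0,0],
)

```text
clock: 24.82
tool_pos: [520.1, 234.1, 314.6]
ee_rot: [-1.599, 0.896, 1.594]
wrist_force: [-0.1, 0.4, -1.2]
gripper_width: 29.8
```

```bash
python3 - <<'E'
from h import *
rep(); im,pose=shot("wrist","w21",(230,100,410,225),4.4); rep()
import pickle; pickle.dump(pose[1:],open("pose_w21.pkl","wb"))
print("ridge",[(np.round(d["point"],1).tolist(),round(float(d["conf"]),2)) for d in imaging.tip_of("wrist","shutter_ridge")[:3]])
E
```

```text
t 24.82 p [520.1 234.1 314.6] yaw 121.19 xaxis [ 0.004  0.002 -1.   ] q [ 0.71  0.25 -0.    0.   -1.32 -1.73] F [-0.1  0.4 -1.2] g 29.8
t 24.87 p [519.3 233.9 312.5] yaw 121.18 xaxis [ 0.001  0.001 -1.   ] q [ 0.71  0.25 -0.01  0.   -1.31 -1.73] F [ 1.3 -1.  -2.4] g 29.6
ridge [([519.8, 215.1, 123.4], 0.78)]
```

View pics/w21.png

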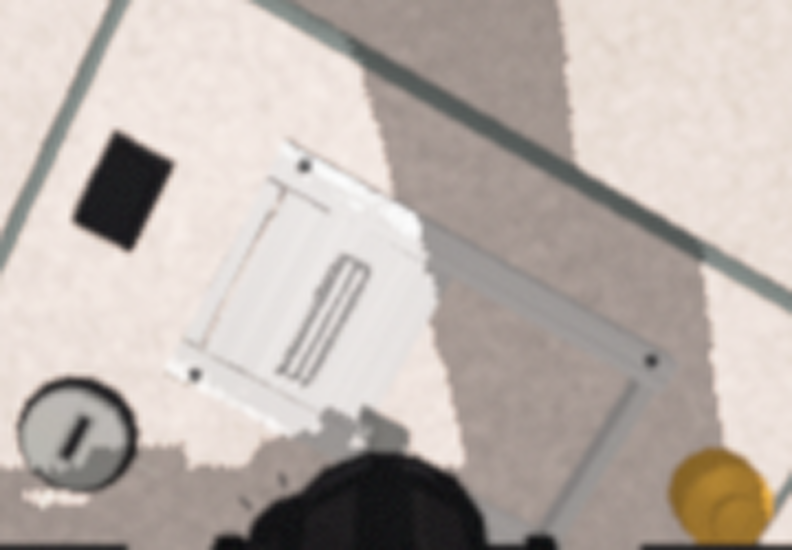

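>>> carry_out(
  grip=[20,20,20,20,20,20,20,20],
  offset=[
    [-22,2,-4],
    [-50,6,-14],
    [-75,13,-31],
    [-90,23,-55],
    [-90,36,-85],
    [-90,49,-117],
    [-90,62,-148],
    [-90,75,-179],
  ],
  roll=[0,0,0,0,0,0,0,0],
)

```text
clock: 25.58
tool_pos: [547.1, 40.5, 400.1]
ee_rot: [-1.596, 0.903, 1.601]
wrist_force: [0.6, 0.0, -2.3]
gripper_width: 29.6
```

>>> carry_out(
  grip=[20,20,20,20,20,20,20,20],
  offset=[
    [0,13,-31],
    [0,26,-62],
    [0,39,-93],
    [0,52,-124],
    [0,64,-152],
    [20,74,-177],
    [45,82,-196],
    [70,88,-208],
  ],
  roll=[0,0,0,0,0,0,0,0],
)

```text
clock: 26.25
tool_pos: [579.7, -183.6, 329.1]
ee_rot: [-1.594, 0.903, 1.599]
wrist_force: [0.4, 0.3, -2.5]
gripper_width: 29.7
```

>>> carry_out(
  grip=[20,20,20,20,20,20,20,20],
  offset=[
    [20,0,0],
    [40,0,0],
    [60,0,0],
    [70,0,0],
    [75,0,0],
    [75,0,0],
    [75,0,0],
    [75,0,0],
  ],
  roll=[0,0,0,0,0,0,0,0],
)

```text
clock: 26.92
tool_pos: [580.8, -181.5, 258.4]
ee_rot: [-1.6, 0.899, 1.596]
wrist_force: [0.8, 0.7, -1.9]
gripper_width: 29.6
```

```bash
python3 - <<'E'
from h import *
rep(); im,pose=shot("wrist","w22",(230,100,410,225),4.4); shot("scene","s22",(150,60,330,240),3.3); rep()
import pickle; pickle.dump(pose[1:],open("pose_w22.pkl","wb"))
p,M=pose[1:]; tip=p+M[:,0]*121.4
print("tip pred",((proj("wrist",[tip],pose)-[230,100])*4.4).round(0),"hole",((proj("wrist",[[581.2,-181.5,100]],pose)-[230,100])*4.4).round(0))
E
```

```text
t 26.92 p [ 580.8 -181.5  258.4] yaw 121.22 xaxis [ 0.002 -0.001 -1.   ] q [-0.04  0.34 -0.01  0.   -1.22 -0.99] F [ 0.8  0.7 -1.9] g 29.6
t 27.02 p [ 580.7 -181.4  258.4] yaw 121.21 xaxis [ 0.002 -0.    -1.   ] q [-0.04  0.34 -0.01  0.   -1.22 -0.99] F [-0.2  0.7 -1.8] g 29.7
tip pred [[383. 418.]] hole [[384. 381.]]
```

View pics/w22.png

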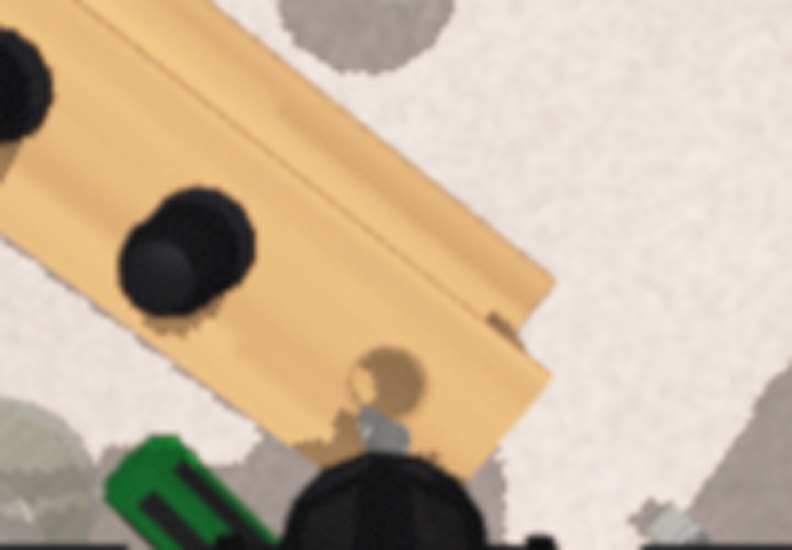

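View pics/s22.png

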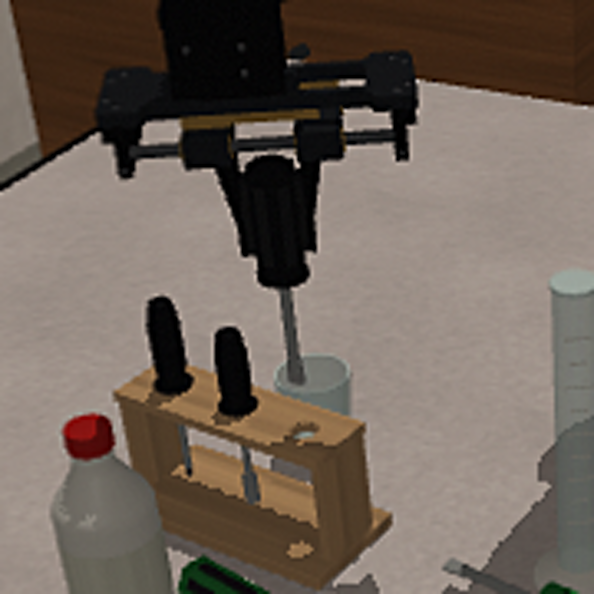

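>>> carry_out(
  grip=[20,20,20,20,20,20,20,20],
  offset=[
    [12,0,0],
    [26,0,0],
    [40,0,0],
    [55,0,0],
    [70,0,0],
    [82,0,0],
    [90,0,0],
    [90,0,0],
  ],
  roll=[0,0,0,0,0,0,0,0],
)

```text
clock: 27.68
tool_pos: [579.4, -181.2, 165.7]
ee_rot: [-1.596, 0.901, 1.6]
wrist_force: [-0.3, -0.4, -2.0]
gripper_width: 29.6
```

```bash
python3 - <<'E'
from h import *
rep(); shot("scene","s23",(150,60,330,240),3.3); rep()
E
```

```text
t 27.68 p [ 579.4 -181.2  165.7] yaw 121.18 xaxis [-0.003  0.001 -1.   ] q [-0.04  0.42 -0.14 -0.   -1.02 -0.99] F [-0.3 -0.4 -2. ] g 29.6
t 27.73 p [ 580.1 -181.4  166.9] yaw 121.2 xaxis [-0.001 -0.    -1.   ] q [-0.04  0.41 -0.14  0.   -1.02 -0.99] F [ 0.3 -0.1 -1.2] g 29.7
```

View pics/s23.png

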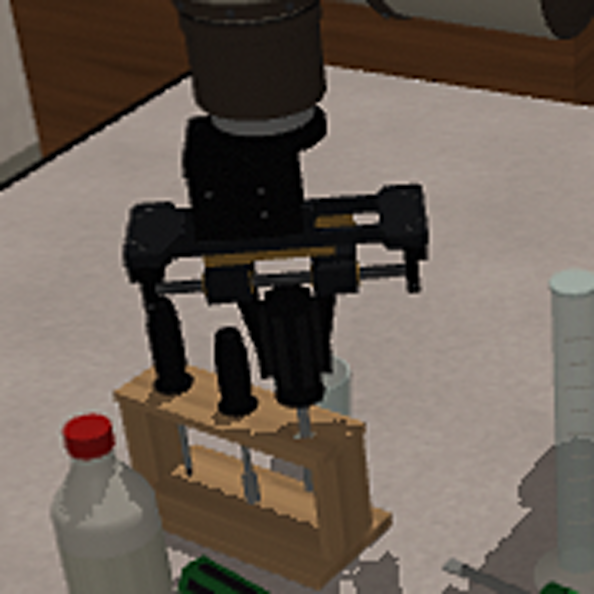

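>>> carry_out(
  grip=[20,20,20,20,20,20,20,20],
  offset=[
    [6,0,0],
    [12,0,0],
    [18,0,0],
    [22,0,0],
    [25,0,0],
    [26.5,0,0],
    [27,0,0],
    [27,0,0],
  ],
  roll=[0,0,0,0,0,0,0,0],
)

```text
clock: 28.4
tool_pos: [580.2, -181.5, 140.0]
ee_rot: [-1.598, 0.9, 1.598]
wrist_force: [-0.1, 0.5, -1.6]
gripper_width: 29.6
```

```bash
python3 - <<'E'
from h import *
rep(); shot("scene","s24",(180,110,290,210),5.5); rep()
E
```

```text
t 28.4 p [ 580.2 -181.5  140. ] yaw 121.2 xaxis [-0. -0. -1.] q [-0.04  0.44 -0.17  0.   -0.96 -0.99] F [-0.1  0.5 -1.6] g 29.6
t 28.45 p [ 580.3 -181.5  140.2] yaw 121.2 xaxis [ 0. -0. -1.] q [-0.04  0.44 -0.17  0.   -0.96 -0.99] F [ 0.1 -0.  -1.7] g 30.1
```

View pics/s24.png

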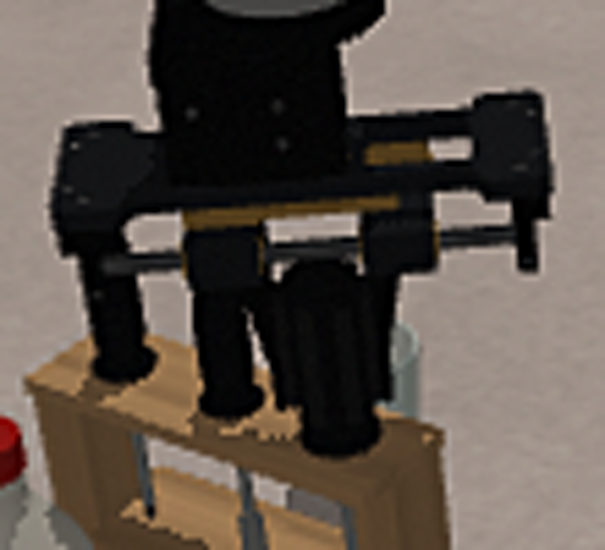

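>>> carry_out(
  grip=[20,20,20,20,42,42,42,42],
  offset=[
    [0.5,0,0],
    [1,0,0],
    [1,0,0],
    [1,0,0],
    [1,0,0],
    [1,0,0],
    [1,0,0],
    [1,0,0],
  ],
  roll=[0,0,0,0,0,0,0,0],
)

```text
clock: 29.12
tool_pos: [580.2, -181.5, 139.2]
ee_rot: [-1.598, 0.9, 1.598]
wrist_force: [0.5, 0.1, 0.4]
gripper_width: 41.0
```

>>> carry_out(
  grip=[42,42,42,42,42,42,42,42],
  offset=[
    [-10,0,0],
    [-30,0,0],
    [-60,0,0],
    [-90,0,0],
    [-120,0,0],
    [-150,0,0],
    [-170,0,0],
    [-170,0,0],
  ],
  roll=[0,0,0,0,0,0,0,0],
)

```text
clock: 29.78
tool_pos: [582.1, -182.2, 316.1]
ee_rot: [-1.608, 0.897, 1.587]
wrist_force: [0.5, -0.1, 0.5]
gripper_width: 41.7
```

```bash
python3 - <<'E'
from h import *
rep(); shot("scene","s25",(170,110,510,310),2.3); im,pose=shot("wrist","w25"); rep()
for n in ["driver_handle","driver_tip","shutter_ridge","crosshead_handle","nutdriver_handle","brassmass","mode_slot"]:
    print(n,[(np.round(d["point"],1).tolist(),round(float(d["conf"]),2)) for d in imaging.tip_of("scene",n)[:3]])
E
```

```text
t 29.78 p [ 582.1 -182.2  316.1] yaw 121.22 xaxis [ 0.012 -0.003 -1.   ] q [-0.04  0.31  0.09  0.   -1.34 -0.99] F [ 0.5 -0.1  0.5] g 41.7
t 29.88 p [ 580.2 -181.3  310.6] yaw 121.19 xaxis [ 0.003  0.    -1.   ] q [-0.04  0.32  0.08 -0.   -1.33 -0.99] F [ 0.4 -0.3 -0.8] g 42.2
driver_handle [([578.4, -184.1, 138.4], 0.83), ([678.0, -191.9, 20.6], 0.76), ([603.2, 52.5, 16.3], 0.6)]
driver_tip [([584.7, -69.3, 17.1], 0.91), ([708.6, -71.1, 14.4], 0.8), ([578.9, -186.5, 15.7], 0.6)]
shutter_ridge [([521.8, 213.4, 124.9], 0.9), ([581.1, -185.8, 139.9], 0.51), ([592.6, 170.5, 112.5], 0.15)]
crosshead_handle [([565.8, -300.2, 136.2], 0.83)]
nutdriver_handle [([573.0, -239.7, 133.8], 0.75)]
brassmass [([508.9, 343.8, 96.3], 0.78), ([472.2, -246.1, -3.5], 0.53)]
mode_slot [([591.6, 168.9, 110.9], 0.55)]
```

View pics/s25.png

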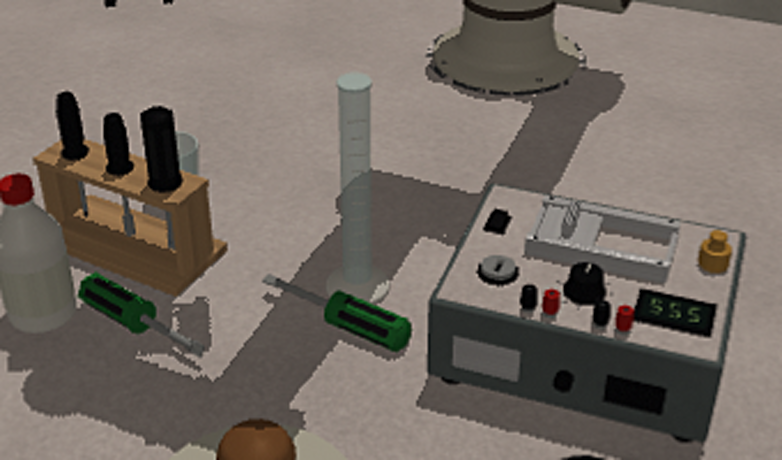

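View pics/w25.png

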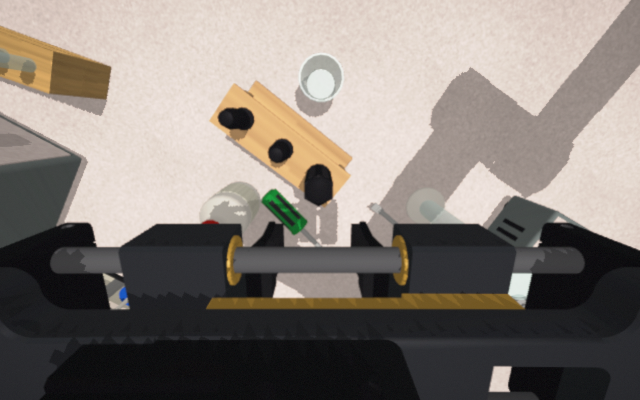

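```bash
python3 - <<'E'
from h import *
import pickle; p,M=pickle.load(open("pose_w21.pkl","rb")); pose=(None,p,M)
g=lambda a:np.array(a)/4.4+[230,100]
r=onz("wrist",g([[347,255],[370,268],[280,372],[305,384]]),130.,pose); print(r.round(1),r.mean(0).round(1))
s=onz("wrist",g([[305,166],[652,360],[195,374]]),118.,pose); print(s.round(1))
# ridge y relative to left screws line in unit frame
th=np.radians(2.17); uy=np.array([-np.sin(th),np.cos(th)])
print("now",(r.mean(0)[:2]@uy)-(s[[0,2],:2]@uy).mean(), "screw span", s[1,:2]@uy-s[0,:2]@uy)
p,M=pickle.load(open("pose_w3.pkl","rb")); q=(None,p,M); g=lambda u,v:[u/3.4+230,v/3.4+110]
r=onz("wrist",[g(457,215),g(453,330)],130.,q).mean(0); s=onz("wrist",[g(179,164),g(185,366)],118.,q)
print("open",r[:2]@uy-(s[:,:2]@uy).mean())
p,M=pickle.load(open("pose_w2.pkl","rb")); q=(None,p,M)
r=onz("wrist",[g(316,203),g(316,312)],130.,q).mean(0); s=onz("wrist",[g(222,155),g(225,347)],118.,q)
print("start",r[:2]@uy-(s[:,:2]@uy).mean())
E
```

```text
[[501.3 211.2 130. ]
 [501.1 218.4 130. ]
 [538.7 211.9 130. ]
 [538.1 219.5 130. ]] [519.8 215.3 130. ]
[[487.8 189.4 118. ]
 [483.5 301.7 118. ]
 [554.7 191.8 118. ]]
now 24.650389268727764 screw span 112.36404224849005
open 86.66495894560262
start 31.542946154694505
```

```bash
python3 - <<'E'
from h import *
print(ctrl.hand_in()); rep()
E
```

```text
the job is handed in; nothing more can be done
None
the job is handed in; nothing more can be done
```

The job is done and handed in at about 30 s. I slid the shutter open and turned the range selector clockwise to its stop with the black flat screwdriver. I then pushed the shutter closed with the blade while still holding the driver, and stood the driver back in its own hole in the rack.

**Last checks:**
- **Selector:** the slot measured within about 0.5° of the unit's y axis. The turning torque rose to 0.21 N m at the stop, against about 0.09 N m while turning.
- **Shutter:** the ridge sits 62.0 mm from where it was when open, which is the full travel. It met the closed stop with about 10 N.
- **Screwdriver:** it stands in its hole, and the gripper is clear of everything.
- **Left alone:** the mode switch, brass mass and the other two tools were found where they started, within the networks' accuracy.

**What disagreed:** the two green look-alike screwdrivers stood upright in the first picture and toppled in the first 1.6 s, before the arm moved. One seemed to have rolled a few more millimetres by the last picture. I never touched either of them.

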